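# Seat the viewer lens on its three-point mount and click it home

## Robot

A 6-joint arm with a two-finger parallel gripper is mounted at the origin on a cart in front of the work surface, level with it; the furniture and walls round the work are solid. World frame = base frame: x ahead of the robot, y to its left, z up, the work surface at z = 0. Lengths are in m, angles in rad, forces in N, time in s.
With the tool pointing down it reaches from about 0.3 to 0.875 m from the base axis. Payload 4.2 kg.
Tool frame: the origin (TCP) lies at the very end of the fingers, on their centre line; the grasp point (between the pads) lies 19 mm behind it; x points along the fingers, z is the direction in which the jaws open and shut, and the axes are right-handed (so a half turn about x gives the same grasp; the last joint's range is limited). The gripper opens to 85 mm and grips with 20 to 120 N. Pads are 22 mm wide; open, the fingers measure 114 mm over their backs; the gripper's body (76 mm by 85 mm) begins 54 mm behind the grasp point. The pads swing forward as they close: fully open they stand 13 mm farther back than shut.
Start: joints at [-1.273, 0.32, 1.565, -0, 1.257, -0.02], TCP at [0.18, -0.546, 0.231] pointing down, gripper open.
Joint ranges: [-3.11, 3.11], [-0.84, 2.01], [0.21, 2.61], [-1.34, 4.49], [0.05, 2.63], [-2.56, 2.56]. Speed limits (rad/s): [2.57, 2.57, 3.14, 3.14, 3.14, 3.14].

## Interface

Orientations are given as a 3x3 rotation matrix whose columns are the frame's x, y, z axes.
In Python, from plant import manip gives the robot as it stands.
- The arm moves only by the tool move_arm, never from a script. Its argument "deltas" is a list of rows, each a list of 3 entries, a list of its own where there are three numbers: the finger opening in cm, from 0 to 8.54, then the shift along the tool's x, y, z in cm, then the turn, a rotation vector about the tool's x, y, z in degrees. In form: [[grip, [x, y, z], [ax, ay, az]], ...]. A call has 1 to 10 rows; each row shifts and turns the commanded pose from where the row before left it, along the tool's axes as they then stand; what a row does not reach is not made up. A row lasts 1/8 s, in which the tool goes at most 62.5 mm and 10.7 degrees, less where a joint would pass 70% of its speed; a pose out of reach is approached as far as the arm can. A call is refused whole if a number of a shift passes 6.25 or a number of a turn 10.7, either way. A call with a gripper value outside its range is refused whole. The fingers move at their own pace and stop on an object; the grip force is fixed at half the most. Time passes only in rows, so rows that do not move let the fingers close. It gives the time, the measured TCP pose, the force and the opening at its end, in the units of the state.
- manip.get_obs(): the state, without advancing time (a new reading comes with each control period).
- manip.capture(name): name is "scene" or "top"; returns the picture (384x512x3 uint8, blue, green, red); there is no depth.
- manip.get_calibration(name): a dict with "intrinsics" (3x3 intrinsics, pixels), "extrinsics" (4x4, takes a point from world to camera coordinates). Camera axes: x right, y up, looking along -z (the intrinsics and any distortion apply to the point x, -y, -z); pixel columns grow to the right and rows downward; lengths in m; the calibration is good to about 2 mm. A picture is of the moment at which its call begins. get_calibration takes no time and is no camera call.
- manip.job_done(): hands the job in, once; it reports no verdict.
The state is a dict: "t": time; "joint_positions": joint angles; "joint_vel": joint speeds; "effort": joint torques, N m; "ee_pos": TCP position; "orientation": TCP orientation; "wrist_force": force on the tool from outside, world axes, zero at the start; "moment": the same for the moment, N m; "width": opening from 0.0 (shut) to 1.0 (fully open).
Only numpy, scipy, OpenCV 4.12 (cv2) and the standard library are available. Lean on these libraries where they do the work, as an engineer would, in place of code of your own. Each camera call takes 0.05 s, during which the arm holds its last target.

## Task

Put the lens carrier back on the slide viewer: lift it by its finger grip, set its three ball feet into the three V-groove seats of the viewer base (tail towards the sprung catch), and press the tail down past the catch until it snaps back over the lip. The lens must end level, bearing on all three seats, with the catch closed and your hand away; leave the bottles, the slide box and the timer where they are.

Things in the scene. Friction and masses are not known exactly. Their poses are not given: they have to be found in the camera images.
- lens_carrier: Black lens carrier on three ball feet, 176 mm long (x), 92 mm wide, 70 mm high, about 300 g, loose. Origin under the middle of its grip, level with the feet's lowest points; z up, +x to the lens, -x to the tail. Lens ring: 46 mm outer radius, centred at x = +55 mm, height 16 to 26 mm. Fully seated, its origin is 19 mm straight above viewer_base's origin, axes parallel; only that way round fits.
- grip (a point): middle of the carrier's upright finger grip, (0, 0, +54) mm in the carrier frame. The grip is 14 mm thick (y), 38 mm long (x from -20 to +18), height 26 to 70 mm above the carrier's origin; the centre of mass lies within 20 mm of it, towards the lens.
- lip (a point): top of the lip at the carrier's tail end, (-70, 0, +22) mm in the carrier frame. The straight tail bar is 26 mm wide, height 16 to 26 mm, back to x = -64; behind it the thinner lip, height 16 to 22 mm, runs to x = -75.
- viewer_base: White flat viewer base 196 x 112 x 10 mm (x from -100 to +96 mm), fixed to the worktop, carrying three aluminium V-groove seats and a sprung steel catch. Origin on the worktop, right under where the seated carrier's grip stands; z up, +x towards the pair of seats (lens end), -x towards the catch.
- press_point (a point): a good place to press the tail down, (-44, 0, +45) mm in the viewer_base frame: the top of the tail bar when seated. The bar is flat for 20 mm from here towards the tail end and 24 mm towards the grip.
- seat_l: Groove seat of the left lens-end foot, at (+55, +39) mm in the viewer_base frame: two polished faces 30 degrees off vertical, mouth 10 mm half wide, 30 mm above the worktop; the groove points at the middle of the three seats, (+21, 0). A foot let go within about 8 mm of its middle line sinks in by itself. Origin on the base's top, 10 mm above the worktop.
- seat_r: The same kind of groove seat for the right lens-end foot, at (+55, -39) mm in the viewer_base frame.
- seat_tail: The same kind of groove seat for the tail foot, at (-48, 0) mm in the viewer_base frame, groove along x.
- home_l (a point): where the centre of foot_l is when seated: (+55, +39, +26) mm in the viewer_base frame
- home_r (a point): where the centre of foot_r is when seated: (+55, -39, +26) mm in the viewer_base frame
- home_tail (a point): where the centre of foot_tail is when seated: (-48, 0, +26) mm in the viewer_base frame
- foot_l (a point): centre of the left lens-end ball foot, (+55, +39, +7) mm in the carrier frame
- foot_r (a point): centre of the right lens-end ball foot, (+55, -39, +7) mm in the carrier frame
- foot_tail (a point): centre of the tail ball foot, (-48, 0, +7) mm in the carrier frame
- catch (a joint): Sprung steel catch at the tail end, 18 mm wide, top 59 mm above the worktop; m: 0 closed (sprung), to 0.010 as it slides back from the seats. Its nose overhangs the seated lip by 6 mm: steep ramp above, flat below, 1.7 mm over the lip. A carrier just laid on stays with its tail propped 10 to 20 mm up on the ramp; 5 to 15 N down on the tail drives the catch back, and it snaps over the lip.
- catch_nose (a point): tip of the catch's nose, at its flat underside: (-69, 0, 42.7) mm in the viewer_base frame when closed
- stain_bottle: brown bottle with white cap, 44 mm across, 98 mm high, bystander; origin under its middle
- slide_box: small flat blue box, 40 x 90 x 32 mm, bystander; origin under its middle
- oil_bottle: small brown dropper bottle with black cap, 25 mm across, 62 mm high, bystander; origin under its middle
- timer: white bench timer, 60 x 68 x 24 mm, bystander; origin under its middle

How it is judged:
On the way:
1. the carrier's tail, above its seat, pushes the sprung catch back (value of joint catch above 0.001 m and contact force between catch and lens_carrier above 0.3 N and horizontal distance between foot_tail and home_tail below 0.02 m).
At the end, for the whole second after the job is handed in: Each ball foot is within 4 mm of its home and bears on its seat (over 0.05 N), the carrier is level within 0.03 rad and at rest, and the catch is closed (within 1.5 mm) over the lip (distance between foot_l and home_l below 0.004 m and distance between foot_r and home_r below 0.004 m and distance between foot_tail and home_tail below 0.004 m and contact force between each of seat_l, seat_r, seat_tail and lens_carrier above 0.05 N and angle between lens_carrier's own z axis and vertical below 0.03 rad and value of joint catch below 0.0015 m and linear speed of lens_carrier below 0.01 m/s and angular speed of lens_carrier below 0.1 rad/s); the robot touches nothing.
It fails at once if the stain bottle is moved by more than 30 mm (distance of stain_bottle from where it was at the start of the episode above 0.03 m).
It fails at once if the slide box is moved by more than 30 mm (distance of slide_box from where it was at the start of the episode above 0.03 m).
It fails at once if the oil bottle is moved by more than 30 mm (distance of oil_bottle from where it was at the start of the episode above 0.03 m).
It fails at once if the timer is moved by more than 30 mm (distance of timer from where it was at the start of the episode above 0.03 m).
It also fails if it takes over 45 s, if anything falls off the work surface, if the arm or the gripper's body presses on something with over 40 N, if the wrist force passes 120 N, or if a joint passes its speed limit or range.

## Working session

There is one attempt and no reset: what is moved stays moved. The work goes in short steps, Python scripts to look and compute and a tool call to move; the robot and the scene stay as the last step left them, time stands still between calls to the robot, and variables do not carry over. Pictures are saved under pics/ and viewed, and the job is handed in when it is done.

Besides the shell and the picture viewer there is one more tool, called after "Request:" by a JSON object that holds its "name" and its "arguments". move_arm: Moves the arm, as the interface text tells. Its arguments: {"type":"object","properties":{"deltas":{"type":"array"}},"required":["deltas"]}

```bash
mkdir -p pics; ls
python3 - <<'E'
from plant import manip
import cv2
o=manip.get_obs(); print({k:o[k] for k in ('t','ee_pos','orientation','width','wrist_force')})
for n in ('scene','top'):
    im=manip.capture(n); cv2.imwrite(f'pics/{n}0.png',cv2.resize(im,(800,600),interpolation=cv2.INTER_CUBIC))
    cv2.imwrite(f'pics/{n}0raw.png',im)
    print(manip.get_calibration(n))
E
```

```text
pics
{'t': 0.0, 'ee_pos': array([ 0.17950989, -0.54573593,  0.23049048]), 'orientation': array([[-5.22439753e-04,  9.49934065e-01,  3.12449995e-01],
       [ 1.71288153e-03,  3.12450429e-01, -9.49932522e-01],
       [-9.99998397e-01,  3.89073137e-05, -1.79036104e-03]]), 'width': 1.0020397232980724, 'wrist_force': array([-0.26492127,  0.67096258,  0.49230558])}
{'intrinsics': array([[411.3018278 ,   0.        , 257.27404344],
       [  0.        , 411.3018278 , 192.16568642],
       [  0.        ,   0.        ,   1.        ]]), 'extrinsics': array([[-0.78125459, -0.62407336,  0.01317978,  0.63447949],
       [ 0.33693138, -0.40382977,  0.85052852, -0.16524717],
       [-0.5254698 ,  0.66891999,  0.52576376, -0.90405241],
       [ 0.        ,  0.        ,  0.        ,  1.        ]])}
{'intrinsics': array([[486.56334817,   0.        , 258.91943701],
       [  0.        , 486.56334817, 188.10492012],
       [  0.        ,   0.        ,   1.        ]]), 'extrinsics': array([[-0.00359888, -0.99988512, -0.01472378,  0.27141315],
       [ 0.99768632, -0.0045898 ,  0.06783021, -0.59783201],
       [-0.06789   , -0.0144456 ,  0.99758823, -1.20930488],
       [ 0.        ,  0.        ,  0.        ,  1.        ]])}
```

View pics/scene0.png

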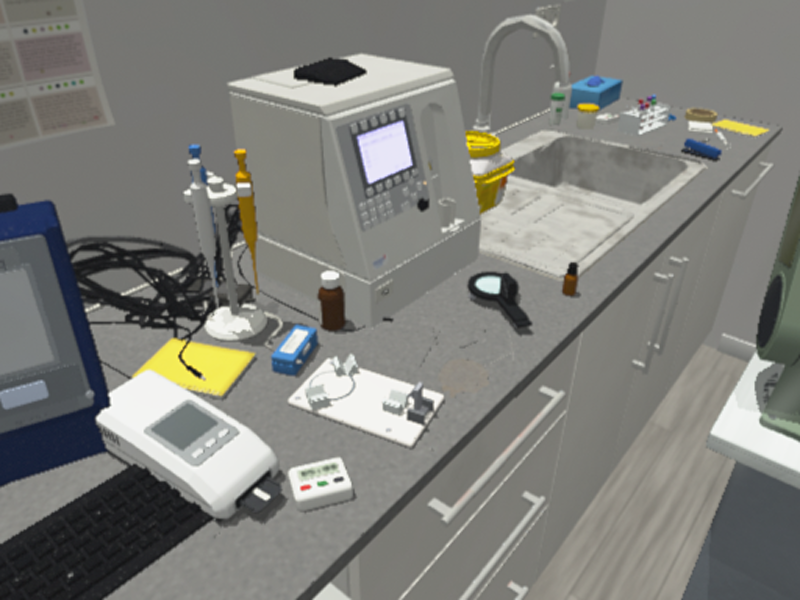

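View pics/top0.png

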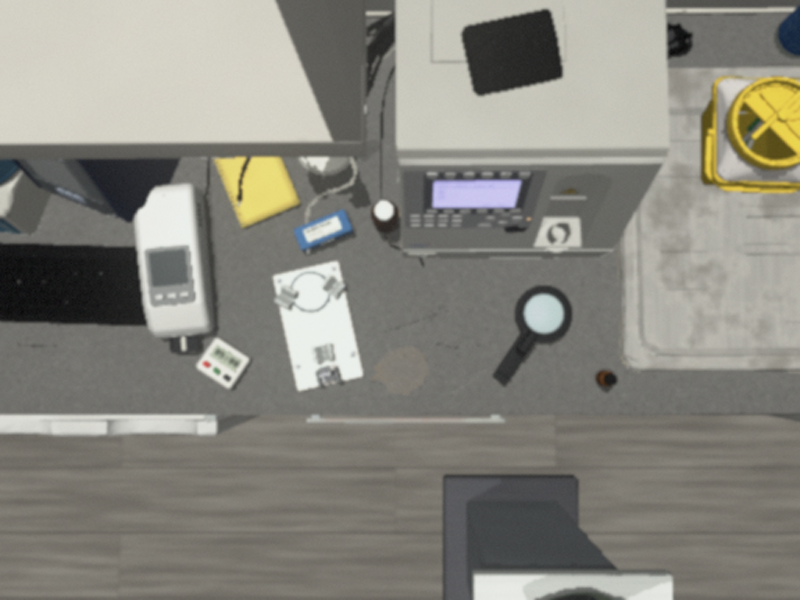

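The carrier is at about (530,345) in the enlarged top view, with its lens up and right and its tail down and left. The base is at about (318,325), lens end up and catch at about (330,377). I'll zoom in on both.

Run:
```python
import cv2
t=cv2.imread('pics/top0raw.png'); s=cv2.imread('pics/scene0raw.png')
def crop(im,x,y,w,h,k,n): cv2.imwrite(n,cv2.resize(im[y:y+h,x:x+w],None,fx=k,fy=k,interpolation=cv2.INTER_CUBIC))
crop(t,310,175,66,75,8,'pics/c_car.png')
crop(t,165,160,80,75,8,'pics/c_base.png')
crop(s,290,160,90,60,8,'pics/s_car.png')
crop(s,175,215,120,75,6,'pics/s_base.png')
```

```text
(no output)
```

View pics/c_car.png

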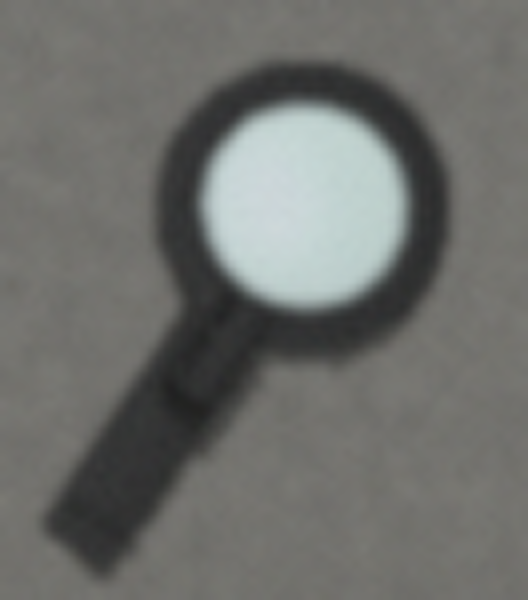

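View pics/c_base.png

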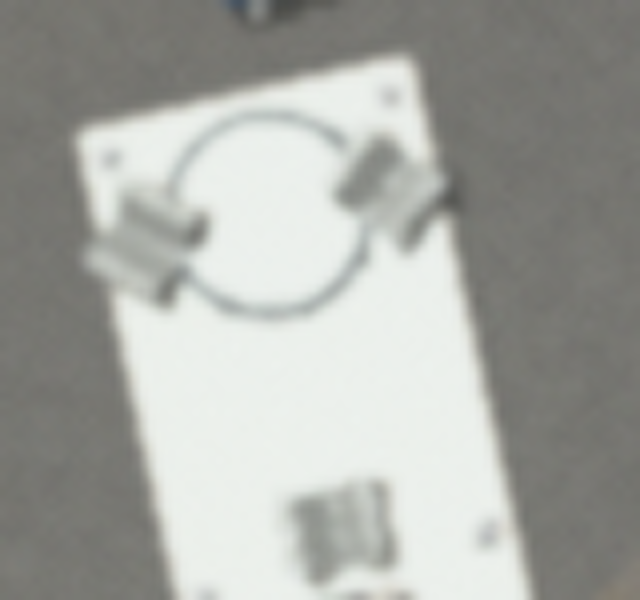

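View pics/s_car.png

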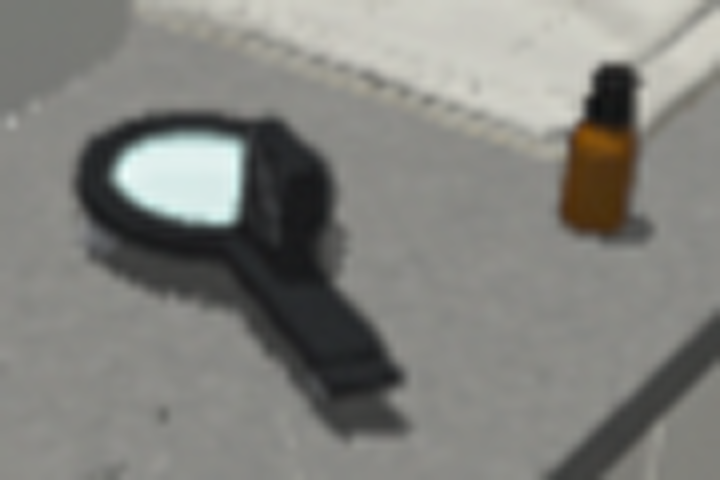

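View pics/s_base.png

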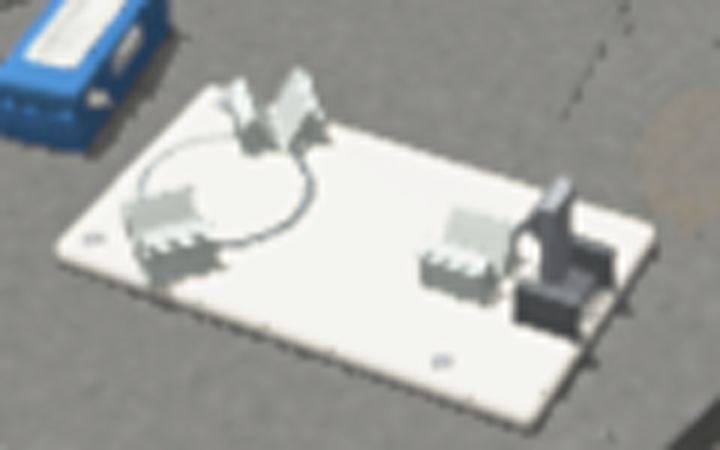

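```bash
cat > h.py <<'E'
import numpy as np, cv2
from plant import manip
from scipy.optimize import minimize
def proj(name,P):
    c=manip.get_calibration(name); K=c['intrinsics'];E=c['extrinsics']
    p=np.atleast_2d(P)@E[:3,:3].T+E[:3,3]; p=p*[1,-1,-1]
    q=p@K.T; return q[:,:2]/q[:,2:]
def rt(pose,P,z0=0):
    x,y,a=pose; P=np.asarray(P,float); c,s=np.cos(a),np.sin(a)
    return np.c_[x+c*P[:,0]-s*P[:,1], y+s*P[:,0]+c*P[:,1], P[:,2]+z0]
def box(x0,x1,y0,y1,z0,z1): return [(x,y,z) for x in(x0,x1) for y in(y0,y1) for z in(z0,z1)]
def car():
    t=np.linspace(0,2*np.pi,40,endpoint=False)
    ring=[(.055+.046*np.cos(a),.046*np.sin(a),z) for a in t for z in(.016,.026)]
    return [ring,box(-.064,.02,-.013,.013,.016,.026),box(-.075,-.06,-.013,.013,.016,.022),box(-.020,.018,-.007,.007,.026,.070)]
base=[box(-.100,.096,-.056,.056,0,.010)]
S=8
def render(name,parts,pose,roi,z0=0):
    x,y,w,h=roi; m=np.zeros((h*S,w*S),np.uint8)
    for P in parts:
        q=(proj(name,rt(pose,P,z0))-[x-.5,y-.5])*S-.5
        cv2.fillConvexPoly(m,cv2.convexHull(np.round(q*16).astype(np.int32)),255,shift=4)
    return cv2.resize(m,(w,h),interpolation=cv2.INTER_AREA)/255.
E
cat > fit.py <<'E'
from h import *
t=cv2.imread('pics/top0raw.png').astype(float); s=cv2.imread('pics/scene0raw.png').astype(float)
def soft(g,lo,hi): return np.clip((g-lo)/(hi-lo),0,1)
def sub(im,r): return im[r[1]:r[1]+r[3],r[0]:r[0]+r[2]]
rc=(312,178,60,70); rs=(293,168,52,50)
def carmask(im,bg,dk):
    g=im.mean(2); d=soft(g,bg,dk); b=soft(g,bg+20,200)*(g>bg+20); return np.maximum(d,(g>bg+25)*1.)
bt=np.median(sub(t,rc).mean(2)); bs=np.median(sub(s,rs).mean(2)); print('bg',bt,bs, sub(t,rc).mean(2).min(),sub(s,rs).mean(2).min())
mt=carmask(sub(t,rc),108,50)
mt=carmask(sub(t,rc),bt,45)
ms=soft(sub(s,rs).mean(2),85,40); ms=np.maximum(ms,(sub(s,rs).mean(2)>170))
mt=np.where(mt<.25,0,mt)
def run(f,x0):
    best=None
    for k in range(3):
        r=minimize(f,x0,method='Nelder-Mead',options=dict(initial_simplex=np.array([x0]+[np.array(x0)+d for d in np.diag([.008,.008,.08])]),xatol=1e-5,fatol=1e-4)); x0=r.x
    return r
c=manip.get_calibration('top')
def bp(name,uv,z):
    c=manip.get_calibration(name);K=c['intrinsics'];E=c['extrinsics']
    d=np.linalg.inv(K)@[uv[0],uv[1],1]; d=E[:3,:3].T@(d*[1,-1,-1]); o=-E[:3,:3].T@E[:3,3]
    return o+d*(z-o[2])/d[2]
L=bp('top',(310+303/8,175+208/8),.026); T=bp('top',(310+77/8,175+550/8),.022)
a=np.arctan2(*(L-T)[1::-1]); p0=[*(L[:2]-.055*np.array([np.cos(a),np.sin(a)])),a]; print('len',np.linalg.norm(L-T),'p0',p0)
ft=lambda p:((render('top',car(),p,rc)-mt)**2).sum()
fs=lambda p:((render('scene',car(),p,rs)-ms)**2).sum()
for n,f in(('top',ft),('scene',fs),('both',lambda p:ft(p)+fs(p))):
    r=run(f,p0); print('car',n,r.x,np.degrees(r.x[2]),r.fun); 
pc=r.x
# base
rb=(168,160,70,96); rsb=(180,225,110,62)
bm=soft(sub(t,rb).mean(2),120,225); bm=(cv2.morphologyEx((bm*255).astype(np.uint8),cv2.MORPH_CLOSE,np.ones((9,9))))/255.
b0=bp('top',(203,208),.01); p0=[b0[0]-.0,b0[1],np.radians(12)]
sm=soft(sub(s,rsb).mean(2),140,215); sm=(cv2.morphologyEx((sm*255).astype(np.uint8),cv2.MORPH_CLOSE,np.ones((9,9))))/255.
ft2=lambda p:((render('top',base,p,rb)-bm)**2).sum()
fs2=lambda p:((render('scene',base,p,rsb)-sm)**2).sum()
for n,f in(('top',ft2),('scene',fs2),('both',lambda p:ft2(p)+fs2(p))):
    r=run(f,p0); print('base',n,r.x,np.degrees(r.x[2]),r.fun)
    if n=='top':pb=r.x
# overlays
def ov(im,name,roi,k,out):
    x,y,w,h=roi; v=cv2.resize(sub(im,roi).astype(np.uint8),None,fx=k,fy=k,interpolation=cv2.INTER_CUBIC)
    def dr(P,col):
        q=(proj(name,P)-[x-.5,y-.5])*k-.5
        cv2.polylines(v,[cv2.convexHull(q.astype(np.int32))],1,col,1)
    for P in car(): dr(rt(pc,P),(0,255,0))
    for P in base: dr(rt(pb,P),(0,0,255))
    for X in ((.055,.039,.03),(.055,-.039,.03),(-.048,0,.03),(-.069,0,.0427)):
        q=(proj(name,rt(pb,[X]))-[x-.5,y-.5])*k-.5; cv2.circle(v,tuple(int(i) for i in q[0]),4,(255,0,255),1)
    cv2.imwrite(out,v)
ov(t,'top',(165,155,215,100),3.7,'pics/ov_t.png'); ov(s,'scene',(175,165,180,125),4.4,'pics/ov_s.png')
E
python3 fit.py
```

```text
bg 113.0 135.66666666666666 33.666666666666664 24.0
len 0.12869320984863916 p0 [np.float64(0.5195259602053806), np.float64(0.07617609442783237), np.float64(-0.5912756711562936)]
car top [ 0.52017181  0.07681367 -0.59605902] -34.151666392925264 103.87449923106497
car scene [ 0.52082318  0.0789837  -0.62137255] -35.60202439230877 114.60793901680739Traceback (most recent call last):
  File "fit.py", line 28, in <module>
    r=run(f,p0); print('car',n,r.x,np.degrees(r.x[2]),r.fun);
  File "fit.py", line 16, in run
    r=minimize(f,x0,method='Nelder-Mead',options=dict(initial_simplex=np.array([x0]+[np.array(x0)+d for d in np.diag([.008,.008,.08])]),xatol=1e-5,fatol=1e-4)); x0=r.x
    res = _minimize_neldermead(fun, x0, args, callback, bounds=bounds,
                               **options)
    fxe = func(xe)
    fx = function(np.copy(x), *(wrapper_args + args))
  File "fit.py", line 27, in <lambda>
    for n,f in(('top',ft),('scene',fs),('both',lambda p:ft(p)+fs(p))):
                                                        ~~^^^
  File "fit.py", line 25, in <lambda>
    ft=lambda p:((render('top',car(),p,rc)-mt)**2).sum()
                  ~~~~~~^^^^^^^^^^^^^^^^^^
  File "h.py", line 21, in render
    q=(proj(name,rt(pose,P,z0))-[x-.5,y-.5])*S-.5
       ~~~~^^^^^^^^^^^^^^^^^^^^
  File "h.py", line 5, in proj
    c=manip.get_calibration(name); K=c['intrinsics'];E=c['extrinsics']
ValueError: time passes only in moves, steps and waits
```

```bash
python3 - <<'E'
import re
s=open('h.py').read()
s=s.replace("def proj(name","_C={n:manip.get_calibration(n) for n in('scene','top')}\ndef proj(name").replace("c=manip.get_calibration(name); K","c=_C[name]; K")
open('h.py','w').write(s)
f=open('fit.py').read().replace("c=manip.get_calibration('top')\n","").replace("c=manip.get_calibration(name);K","c=_C[name];K").replace("from h import *","from h import *\nfrom h import _C")
open('fit.py','w').write(f)
E
python3 fit.py
```

```text
bg 113.0 135.66666666666666 33.666666666666664 24.0
len 0.12869320984863916 p0 [np.float64(0.5195259602053806), np.float64(0.07617609442783237), np.float64(-0.5912756711562936)]
car top [ 0.52017181  0.07681367 -0.59605902] -34.151666392925264 103.87449923106497
car scene [ 0.52082318  0.0789837  -0.62137255] -35.60202439230877 114.60793901680739
car both [ 0.52071395  0.07716003 -0.60591607] -34.716433647049584 229.50573697912958
base top [0.5519242  0.41335626 0.22092998] 12.658355176426337 102.18532871972319
base scene [0.55611212 0.40658957 0.19825275] 11.35904598865154 347.4475355632449
base both [0.55286209 0.41155647 0.21614124] 12.38398066738817 597.0136101499423
```

View pics/ov_t.png

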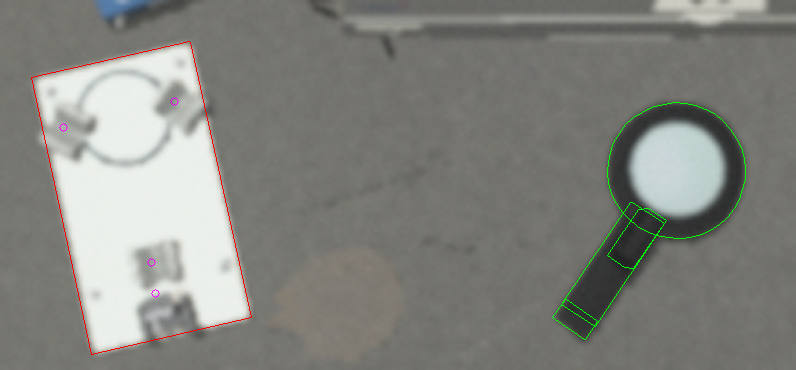

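View pics/ov_s.png

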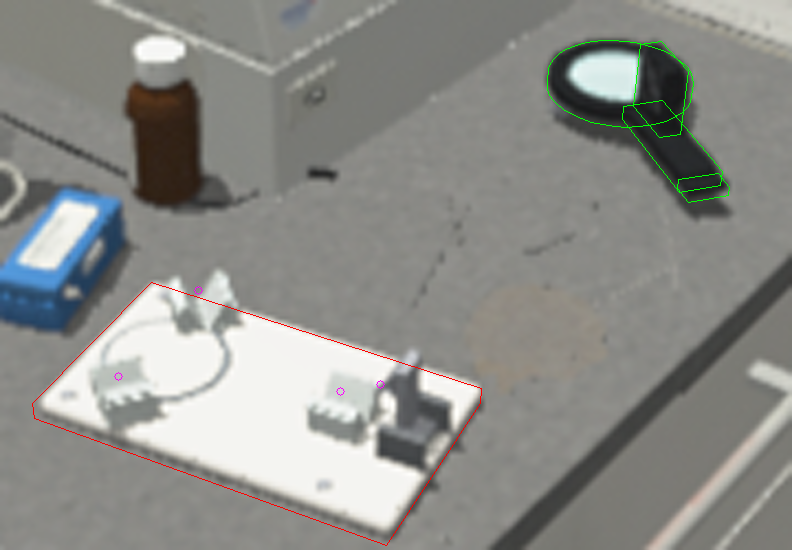

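Both overlays agree to about 1 px, including the seat mouths in the scene view. That puts the carrier at about (0.520, 0.077), yaw −34.4°, and the base at about (0.552, 0.413), yaw +12.6°. Next I'll move above the grip.

Request:
{"name": "move_arm", "arguments": {"deltas": [[8.5,[0,4.3,-4.05],[0,0,0]],[8.5,[0,4.3,-4.05],[0,0,0]],[8.5,[0,4.3,-4.05],[0,0,0]],[8.5,[0,4.3,-4.05],[0,0,0]],[8.5,[0,4.3,-4.05],[0,0,0]],[8.5,[0,4.3,-4.05],[0,0,0]],[8.5,[0,4.3,-4.05],[0,0,0]],[8.5,[0,4.3,-4.05],[0,0,0]],[8.5,[0,4.3,-4.05],[0,0,0]],[8.5,[0,4.3,-4.05],[0,0,0]]]}}

```text
t: 1.35
ee_pos: [0.4621, -0.0253, 0.2312]
orientation: [[-0.0, 0.95, 0.313], [-0.0, 0.313, -0.95], [-1.0, -0.0, 0.0]]
wrist_force: [0.6, -0.5, 0.8]
width: 0.998
```

Request:
{"name": "move_arm", "arguments": {"deltas": [[8.5,[0,4.3,-4.05],[0,0,0]],[8.5,[0,4.3,-4.05],[0,0,0]],[8.5,[0,0,0],[-10.6,0,0]],[8.5,[0,0,0],[-10.6,0,0]],[8.5,[0,0,0],[-10.6,0,0]],[8.5,[0,0,0],[-10.6,0,0]],[8.5,[0,0,0],[-10.6,0,0]],[8.5,[0,0,0],[-10.6,0,0]],[8.5,[0,0,0],[-10.6,0,0]],[8.5,[0,0,0],[-10.6,0,0]]]}}

```text
t: 2.6
ee_pos: [0.5177, 0.0767, 0.2309]
orientation: [[-0.001, -0.231, 0.973], [-0.0, 0.973, 0.231], [-1.0, 0.0, -0.001]]
wrist_force: [-0.4, -0.2, -0.0]
width: 0.992
```

Request:
{"name": "move_arm", "arguments": {"deltas": [[8.5,[2,0,0],[-10.6,0,0]],[8.5,[2,0,0],[-10.6,0,0]],[8.5,[2,0,0],[-10.6,0,0]],[8.5,[2,0,0],[-10.6,0,0]],[8.5,[0,0,0],[0,0,0]]]}}

```text
t: 3.22
ee_pos: [0.5166, 0.0765, 0.1497]
orientation: [[-0.004, -0.822, 0.569], [-0.001, 0.569, 0.822], [-1.0, 0.003, -0.003]]
wrist_force: [0.2, 0.2, -0.5]
width: 0.996
```

Request:
{"name": "move_arm", "arguments": {"deltas": [[8.5,[3,-0.35,0.12],[0,0,0]],[8.5,[3,-0.35,0.12],[0,0,0]],[8.5,[2,0,0],[0,0,0]],[8.5,[0,0,0],[0,0,0]]]}}

```text
t: 3.72
ee_pos: [0.5245, 0.0746, 0.0707]
orientation: [[-0.002, -0.822, 0.57], [-0.0, 0.57, 0.822], [-1.0, 0.002, -0.002]]
wrist_force: [0.4, 0.4, 0.6]
width: 0.995
```

Run:
```python
from plant import manip
import cv2
for n,(x,y,w,h) in (('scene',(250,120,130,110)),('top',(290,160,110,110))):
    im=manip.capture(n)[y:y+h,x:x+w]; cv2.imwrite(f'pics/{n}1.png',cv2.resize(im,None,fx=5,fy=5,interpolation=cv2.INTER_CUBIC))
o=manip.get_obs();print(o['t'],o['ee_pos'])
```

```text
3.825 [0.52591358 0.07475836 0.07233703]
```

View pics/scene1.png

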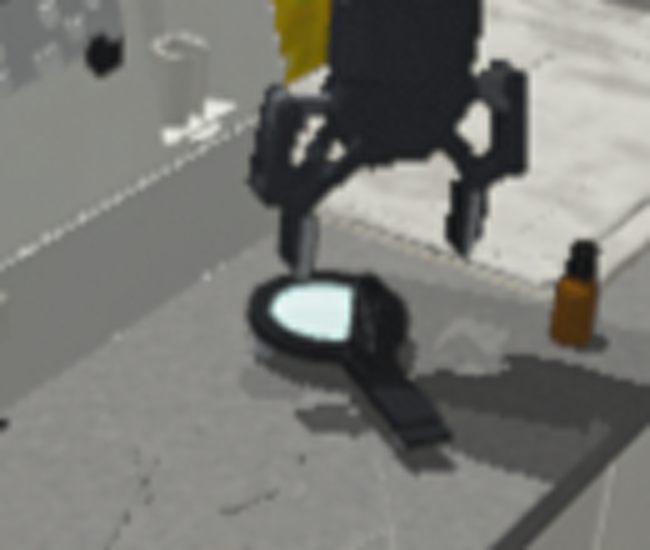

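View pics/top1.png

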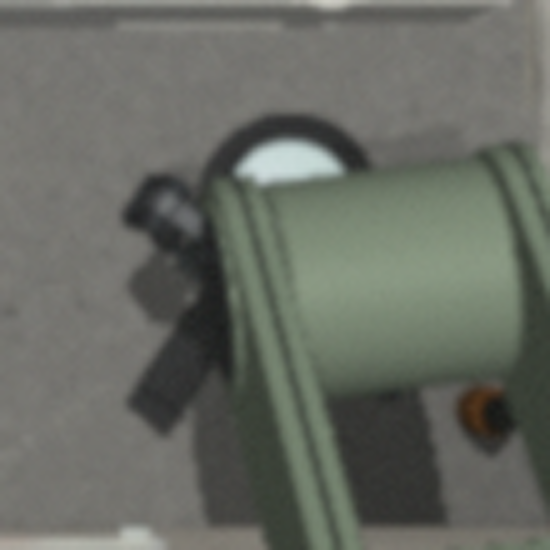

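The fingers straddle the grip: in the scene crop the tips are at about (300,270) and (465,250), with the grip between them at about (375,300). Now I'll descend and close.

Request:
{"name": "move_arm", "arguments": {"deltas": [[8.5,[1.8,0,0],[0,0,0]],[8.5,[1.8,0,0],[0,0,0]],[8.5,[0,0,0],[0,0,0]],[0,[0,0,0],[0,0,0]],[0,[0,0,0],[0,0,0]],[0,[0,0,0],[0,0,0]],[0,[0,0,0],[0,0,0]],[0,[0,0,0],[0,0,0]],[0,[0,0,0],[0,0,0]],[0,[0,0,0],[0,0,0]]]}}

```text
t: 5.08
ee_pos: [0.5254, 0.0746, 0.0356]
orientation: [[0.001, -0.823, 0.568], [-0.0, 0.568, 0.823], [-1.0, -0.001, 0.0]]
wrist_force: [0.0, 0.1, 4.7]
width: 0.157
```

The opening is 13.4 mm, which matches the grip. Now I'll lift.

Request:
{"name": "move_arm", "arguments": {"deltas": [[0,[-1,0,0],[0,0,0]],[0,[-3,0,0],[0,0,0]],[0,[-4,0,0],[0,0,0]],[0,[-4,0,0],[0,0,0]],[0,[0,0,0],[0,0,0]],[0,[0,0,0],[0,0,0]]]}}

```text
t: 5.82
ee_pos: [0.5239, 0.0746, 0.1542]
orientation: [[-0.003, -0.823, 0.568], [-0.0, 0.568, 0.823], [-1.0, 0.002, -0.002]]
wrist_force: [-0.4, 0.3, -3.0]
width: 0.156
```

Run:
```python
from plant import manip
import cv2
for n in ('scene','top'):
    im=manip.capture(n); cv2.imwrite(f'pics/{n}2raw.png',im)
    x,y,w,h=(230,60,160,130) if n=='scene' else (290,140,130,120)
    cv2.imwrite(f'pics/{n}2.png',cv2.resize(im[y:y+h,x:x+w],None,fx=4.5,fy=4.5,interpolation=cv2.INTER_CUBIC))
o=manip.get_obs();print(o['t'],o['ee_pos'],o['wrist_force'],o['moment'],o['width'])
```

```text
5.925 [0.52373445 0.07453523 0.15347307] [-0.40521295  0.18601479 -2.2172054 ] [ 0.04672263  0.06108763 -0.03234662] 0.15142029218611425
```

View pics/scene2.png

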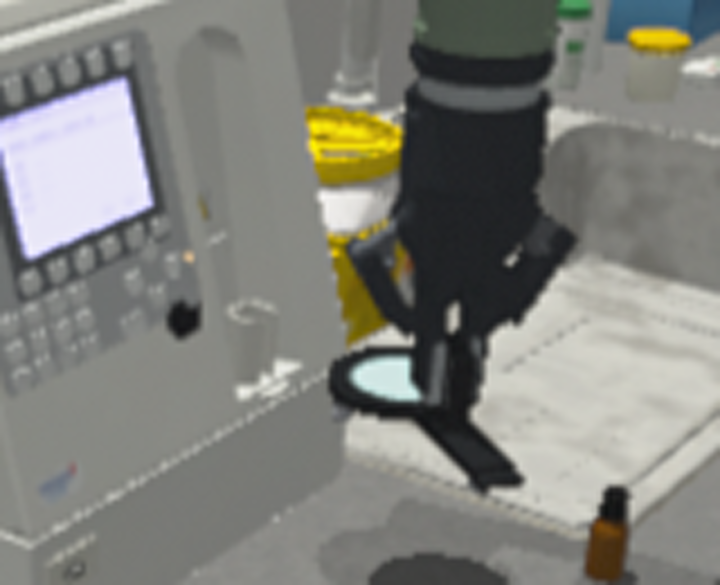

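View pics/top2.png

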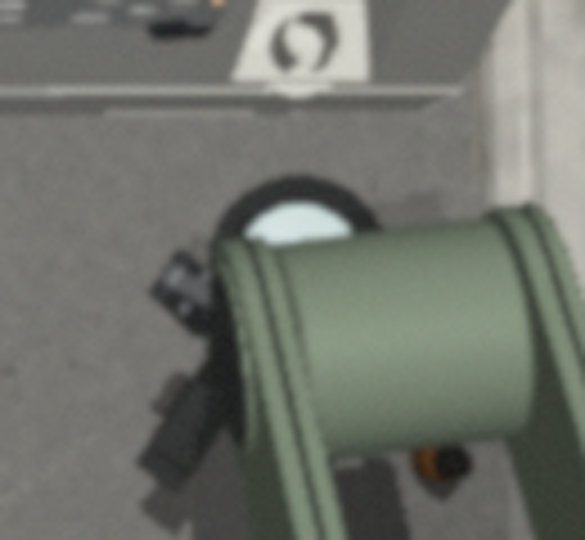

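The carrier is held level, with a load of about 2.5 N. Next I'll carry it over the base and then turn it.

Request:
{"name": "move_arm", "arguments": {"deltas": [[0,[0,1.06,1.98],[0,0,0]],[0,[0,2.0,3.6],[0,0,0]],[0,[0,2.0,3.6],[0,0,0]],[0,[0,2.0,3.6],[0,0,0]],[0,[0,2.0,3.6],[0,0,0]],[0,[0,2.0,3.6],[0,0,0]],[0,[0,2.0,3.6],[0,0,0]],[0,[0,2.0,3.6],[0,0,0]],[0,[0,1.5,2.6],[0,0,0]],[0,[0,0,0],[0,0,0]]]}}

```text
t: 7.18
ee_pos: [0.5569, 0.4156, 0.1525]
orientation: [[-0.003, -0.825, 0.566], [-0.002, 0.566, 0.825], [-1.0, 0.001, -0.003]]
wrist_force: [-0.7, -0.3, -3.5]
width: 0.159
```

Request:
{"name": "move_arm", "arguments": {"deltas": [[0,[0,0,0],[-7.3,0,0]],[0,[0,0,0],[-8,0,0]],[0,[0,0,0],[-8,0,0]],[0,[0,0,0],[-8,0,0]],[0,[0,0,0],[-8,0,0]],[0,[0,0,0],[-8,0,0]],[0,[0,0,0],[0,0,0]],[0,[0,0,0],[0,0,0]]]}}

```text
t: 8.18
ee_pos: [0.5577, 0.4131, 0.1545]
orientation: [[-0.001, -0.976, -0.218], [-0.001, -0.218, 0.976], [-1.0, 0.001, -0.001]]
wrist_force: [0.5, 0.6, -2.9]
width: 0.153
```

Run:
```python
from plant import manip
import cv2
for n in ('scene','top'):
    im=manip.capture(n); cv2.imwrite(f'pics/{n}3raw.png',im)
    x,y,w,h=(150,130,160,160) if n=='scene' else (150,140,150,120)
    cv2.imwrite(f'pics/{n}3.png',cv2.resize(im[y:y+h,x:x+w],None,fx=3.7 if n=='scene' else 5,fy=3.7 if n=='scene' else 5,interpolation=cv2.INTER_CUBIC))
o=manip.get_obs();print(o['t'],o['ee_pos'],o['orientation'],o['wrist_force'],o['joint_positions'])
```

```text
8.275 [0.55776622 0.41345853 0.15492087] [[-5.22283886e-04 -9.75816815e-01 -2.18589274e-01]
 [-6.45777084e-04 -2.18588929e-01  9.75816818e-01]
 [-9.99999655e-01  6.50813344e-04 -5.15994662e-04]] [ 0.44395258  0.94030964 -2.98216306] [ 6.21431202e-01  5.56605221e-01  1.37174387e+00 -2.35821400e-04
  1.21404418e+00 -1.16965109e+00]
```

View pics/scene3.png

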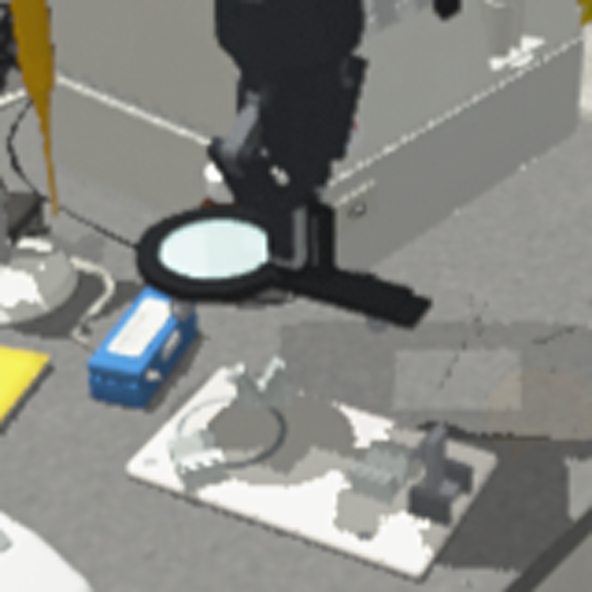

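View pics/top3.png

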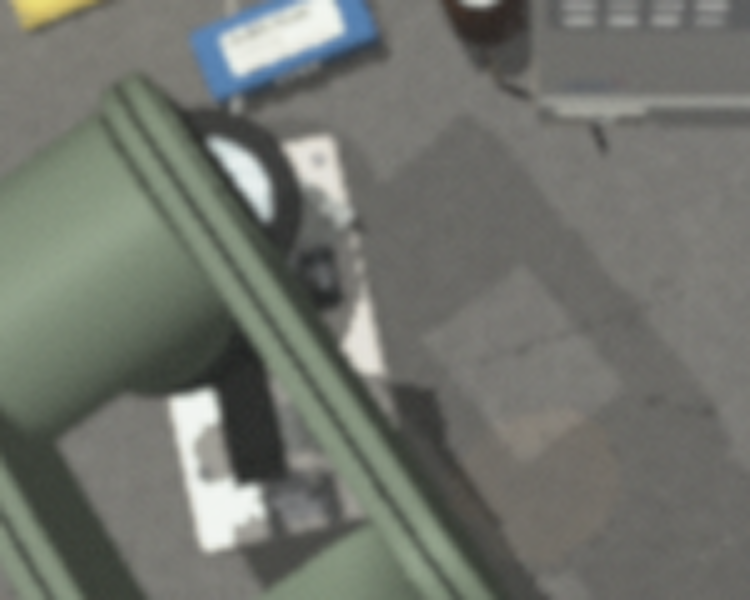

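```bash
cat > ov3.py <<'E'
from h import *
import sys
def ov(tag,tcp,yaw,z0,off=.0047,pb=(.552,.413,np.radians(12.6))):
    p=(tcp[0]-off*np.cos(yaw),tcp[1]-off*np.sin(yaw),yaw)
    for n,(x,y,w,h),k in(('scene',(170,170,130,125),4.6),('top',(150,140,130,120),4.9)):
        im=cv2.imread(f'pics/{n}{tag}raw.png')[y:y+h,x:x+w]
        v=cv2.resize(im,None,fx=k,fy=k,interpolation=cv2.INTER_CUBIC)
        for P in car():
            q=(proj(n,rt(p,P,z0))-[x-.5,y-.5])*k-.5
            cv2.polylines(v,[cv2.convexHull(q.astype(np.int32))],1,(0,255,0),1)
        q=(proj(n,rt(pb,base[0]))-[x-.5,y-.5])*k-.5
        cv2.polylines(v,[cv2.convexHull(q.astype(np.int32))],1,(0,0,255),1)
        cv2.imwrite(f'pics/{n}{tag}ov.png',v)
if __name__=='__main__': ov('3',(.5577,.4133),np.radians(12.63),.119)
E
python3 ov3.py
```

```text
(no output)
```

View pics/scene3ov.png

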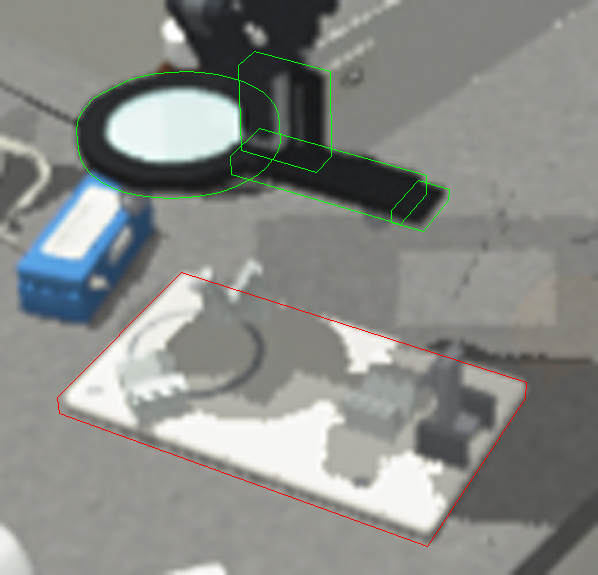

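View pics/top3ov.png

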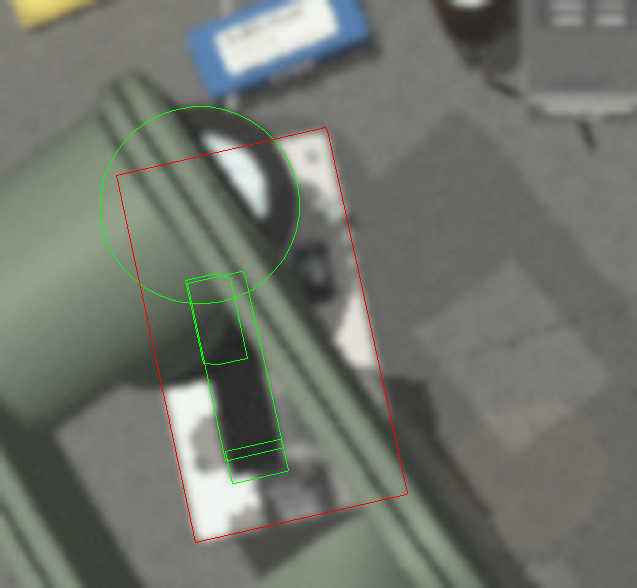

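The predicted outlines match the pictures. Now I'll lower towards the seats.

Request:
{"name": "move_arm", "arguments": {"deltas": [[0,[2.5,0.08,0.09],[0,0,0]],[0,[2.5,0,0],[0,0,0]],[0,[2.0,0,0],[0,0,0]],[0,[0.7,0,0],[0,0,0]],[0,[0.3,0,0],[0,0,0]],[0,[0,0,0],[0,0,0]]]}}

```text
t: 9.02
ee_pos: [0.5573, 0.4148, 0.076]
orientation: [[0.001, -0.976, -0.22], [0.001, -0.22, 0.976], [-1.0, -0.001, 0.0]]
wrist_force: [-0.3, -0.1, -1.6]
width: 0.15
```

Request:
{"name": "move_arm", "arguments": {"deltas": [[0,[0.2,0,0],[0,0,0]],[0,[0.2,0,0],[0,0,0]],[0,[0.2,0,0],[0,0,0]],[0,[0,0,0],[0,0,0]],[0,[0,0,0],[0,0,0]]]}}

```text
t: 9.65
ee_pos: [0.5569, 0.4146, 0.0693]
orientation: [[0.0, -0.975, -0.22], [-0.0, -0.22, 0.975], [-1.0, -0.0, -0.0]]
wrist_force: [-1.0, -0.1, -2.2]
width: 0.154
```

```bash
cat > look.py <<'E'
import sys,cv2
from plant import manip
tag=sys.argv[1]
for n in ('scene','top'):
    im=manip.capture(n); cv2.imwrite(f'pics/{n}{tag}raw.png',im)
    x,y,w,h=(170,180,130,110) if n=='scene' else (150,140,130,120)
    cv2.imwrite(f'pics/{n}{tag}.png',cv2.resize(im[y:y+h,x:x+w],None,fx=4.9,fy=4.9,interpolation=cv2.INTER_CUBIC))
o=manip.get_obs();print(o['t'],o['ee_pos'],o['wrist_force'],o['moment'],o['width'])
E
python3 look.py 4
```

```text
9.75 [0.55692241 0.41455935 0.06932169] [ 0.29947794 -0.13290336 -1.96636492] [ 0.00282232  0.00173365 -0.01109329] 0.15315010073284585
```

View pics/scene4.png

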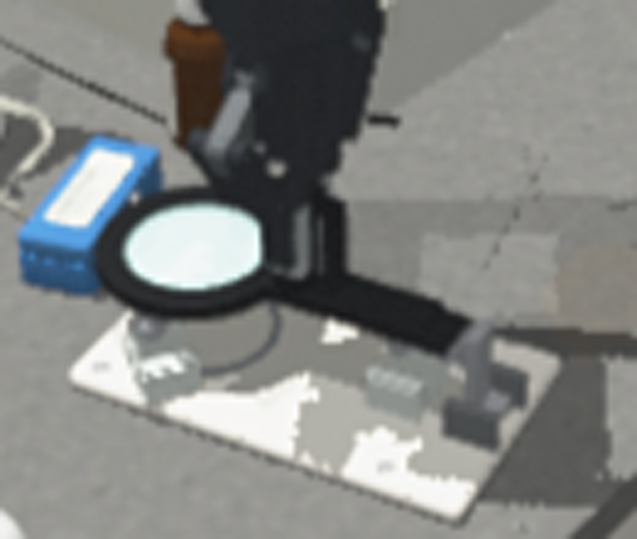

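The feet stand right above their seats: foot_l at (148,325) over the seat at (160,370), and the tail foot at (400,345) over (398,385). I'll keep lowering gently.

Request:
{"name": "move_arm", "arguments": {"deltas": [[0,[0.2,0,0],[0,0,0]],[0,[0.2,0,0],[0,0,0]],[0,[0,0,0],[0,0,0]]]}}

```text
t: 10.12
ee_pos: [0.5578, 0.415, 0.0658]
orientation: [[0.002, -0.976, -0.22], [0.001, -0.22, 0.976], [-1.0, -0.002, 0.001]]
wrist_force: [3.0, 1.1, 0.3]
width: 0.156
```

Request:
{"name": "move_arm", "arguments": {"deltas": [[0,[0.2,0,0],[0,0,0]],[0,[0,0,0],[0,0,0]]]}}

```text
t: 10.38
ee_pos: [0.5572, 0.4148, 0.0635]
orientation: [[0.001, -0.976, -0.22], [0.001, -0.22, 0.976], [-1.0, -0.001, 0.0]]
wrist_force: [3.0, 1.2, 0.9]
width: 0.158
```

Request:
{"name": "move_arm", "arguments": {"deltas": [[0,[0.2,0,0],[0,0,0]],[0,[0.1,0,0],[0,0,0]],[0,[0,0,0],[0,0,0]]]}}

```text
t: 10.75
ee_pos: [0.5567, 0.4143, 0.0597]
orientation: [[-0.0, -0.975, -0.22], [-0.001, -0.22, 0.975], [-1.0, 0.001, -0.001]]
wrist_force: [2.8, 0.5, -3.7]
width: 0.157
```

```bash
python3 look.py 5
```

```text
10.85 [0.55678062 0.41435792 0.05974959] [ 2.50483624  0.59436003 -3.86540988] [ 0.12337394 -0.58042563  0.03955631] 0.15388305602787467
```

View pics/scene5.png

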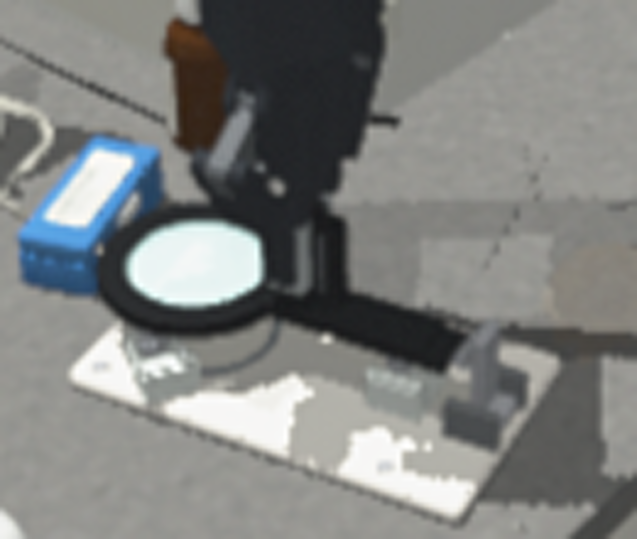

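It is 5 mm above home with the feet inside the groove mouths and the catch pushed back. I'll release here.

Request:
{"name": "move_arm", "arguments": {"deltas": [[2.2,[0,0,0],[0,0,0]],[3,[0,0,0],[0,0,0]],[4.5,[0,0,0],[0,0,0]],[4.5,[0,0,0],[0,0,0]]]}}

```text
t: 11.35
ee_pos: [0.5567, 0.4145, 0.0604]
orientation: [[-0.0, -0.975, -0.22], [-0.0, -0.22, 0.975], [-1.0, 0.0, -0.0]]
wrist_force: [0.4, 0.7, -0.6]
width: 0.531
```

```bash
python3 look.py 6
```

```text
11.45 [0.55677457 0.41451637 0.06031996] [-0.56527918  0.23414504  0.40865632] [-0.01583659  0.00949853  0.03498406] 0.5250875814579896
```

View pics/scene6.png

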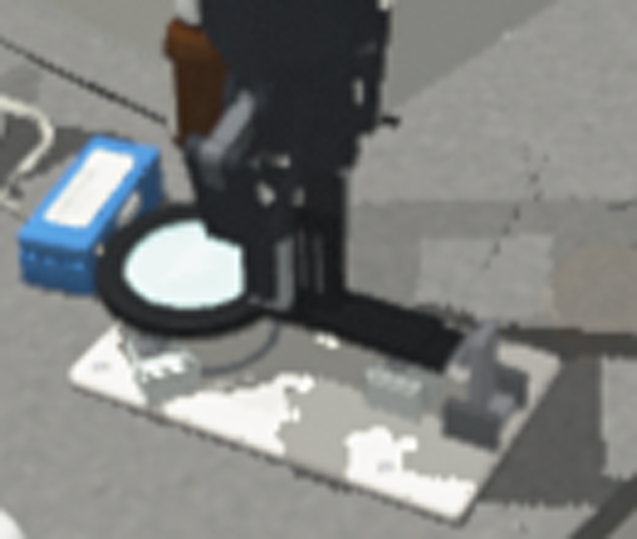

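Request:
{"name": "move_arm", "arguments": {"deltas": [[4.5,[-2,0,0],[0,0,0]],[4.5,[-3,0,0],[0,0,0]],[4.5,[-3,0,0],[0,0,0]],[0,[0,2.5,0],[0,0,0]],[0,[0,2.6,0],[0,0,0]],[0,[0,0,0],[0,0,0]],[0,[0,0,0],[0,0,0]],[0,[0,0,0],[0,0,0]],[0,[0,0,0],[0,0,0]]]}}

```text
t: 12.58
ee_pos: [0.5077, 0.4034, 0.14]
orientation: [[0.0, -0.976, -0.22], [-0.0, -0.22, 0.976], [-1.0, -0.0, -0.0]]
wrist_force: [-0.7, -0.2, -0.1]
width: 0.003
```

```bash
python3 look.py 7
```

```text
12.675 [0.50750104 0.4033502  0.14004862] [-0.63370685  0.16483015  0.20575385] [0.01478147 0.05649997 0.01535631] 0.00510052479757054
```

View pics/scene7.png

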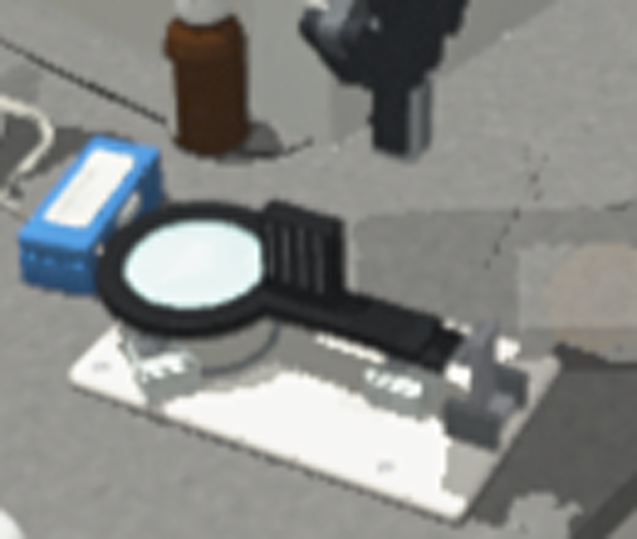

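View pics/top7.png

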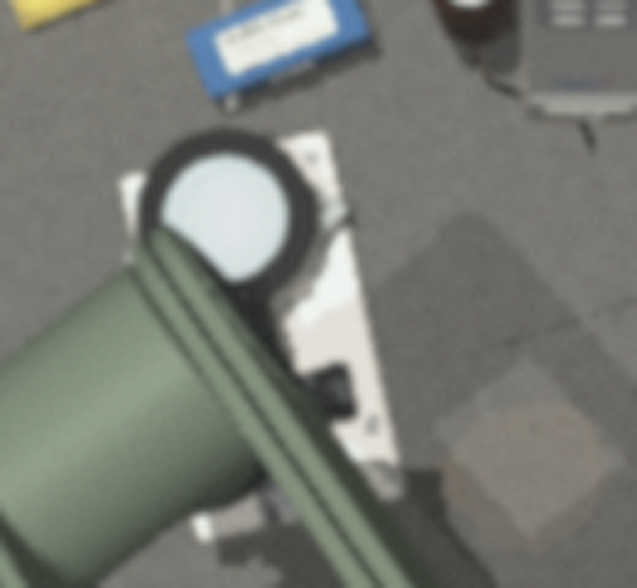

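The tail is still propped on the catch, with the lip at about (450,350) resting at the ramp. The closed fingers are at base x ≈ −45 mm, y ≈ 0. Now I'll press.

Request:
{"name": "move_arm", "arguments": {"deltas": [[0,[3,0,0],[0,0,0]],[0,[3,0,0],[0,0,0]],[0,[1.5,0,0],[0,0,0]],[0,[0.4,0,0],[0,0,0]],[0,[0.3,0,0],[0,0,0]],[0,[0.2,0,0],[0,0,0]],[0,[0,0,0],[0,0,0]]]}}

```text
t: 13.55
ee_pos: [0.5073, 0.4035, 0.0568]
orientation: [[0.001, -0.975, -0.22], [0.001, -0.22, 0.975], [-1.0, -0.001, 0.0]]
wrist_force: [0.2, -0.5, 0.6]
width: 0.001
```

Request:
{"name": "move_arm", "arguments": {"deltas": [[0,[0.2,0,0],[0,0,0]],[0,[0.2,0,0],[0,0,0]],[0,[0,0,0],[0,0,0]]]}}

```text
t: 13.92
ee_pos: [0.507, 0.4032, 0.0521]
orientation: [[-0.0, -0.976, -0.22], [-0.0, -0.22, 0.976], [-1.0, 0.0, -0.0]]
wrist_force: [0.8, 0.1, -0.3]
width: 0.002
```

Request:
{"name": "move_arm", "arguments": {"deltas": [[0,[0.2,0,0],[0,0,0]],[0,[0.1,0,0],[0,0,0]],[0,[0,0,0],[0,0,0]]]}}

```text
t: 14.3
ee_pos: [0.5071, 0.4033, 0.0492]
orientation: [[-0.0, -0.976, -0.22], [-0.0, -0.22, 0.976], [-1.0, 0.0, -0.0]]
wrist_force: [-0.5, 0.9, -0.4]
width: 0.001
```

Request:
{"name": "move_arm", "arguments": {"deltas": [[0,[0.2,0,0],[0,0,0]],[0,[0.1,0,0],[0,0,0]],[0,[0,0,0],[0,0,0]]]}}

```text
t: 14.68
ee_pos: [0.5071, 0.4033, 0.0461]
orientation: [[-0.0, -0.975, -0.22], [-0.0, -0.22, 0.975], [-1.0, 0.0, -0.0]]
wrist_force: [-0.0, 0.2, -0.1]
width: 0.0
```

Request:
{"name": "move_arm", "arguments": {"deltas": [[0,[0.1,0,0],[0,0,0]],[0,[0.1,0,0],[0,0,0]],[0,[0,0,0],[0,0,0]]]}}

```text
t: 15.05
ee_pos: [0.5072, 0.4033, 0.0446]
orientation: [[0.0, -0.975, -0.22], [0.0, -0.22, 0.975], [-1.0, -0.0, -0.0]]
wrist_force: [-1.3, -0.5, 2.3]
width: 0.0
```

```bash
python3 look.py 8
```

```text
15.15 [0.50719874 0.4033576  0.04463367] [-0.2003272  -1.30525925  2.87484874] [-0.11279774  0.12983092 -0.02474792] 0.0011100630683448544
```

View pics/scene8.png

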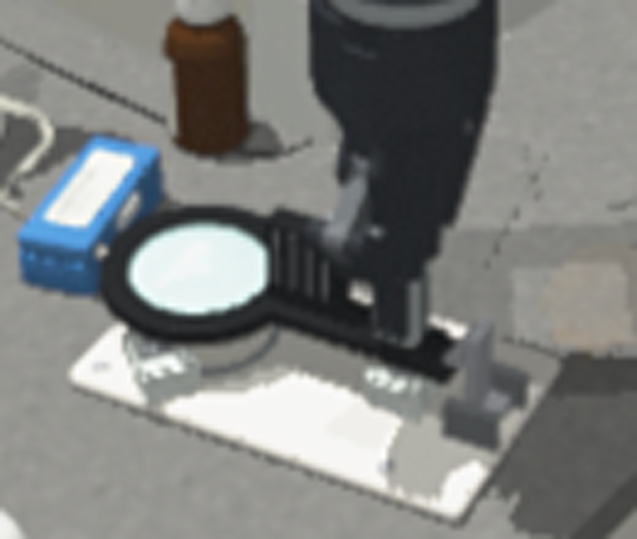

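Request:
{"name": "move_arm", "arguments": {"deltas": [[0,[0.1,0,0],[0,0,0]],[0,[0.1,0,0],[0,0,0]],[0,[0,0,0],[0,0,0]]]}}

```text
t: 15.52
ee_pos: [0.5072, 0.4034, 0.0441]
orientation: [[0.001, -0.975, -0.22], [0.0, -0.22, 0.975], [-1.0, -0.001, 0.0]]
wrist_force: [-3.1, -2.6, 11.9]
width: 0.005
```

Request:
{"name": "move_arm", "arguments": {"deltas": [[0,[0.1,0,0],[0,0,0]],[0,[0.1,0,0],[0,0,0]],[0,[0,0,0],[0,0,0]]]}}

```text
t: 15.9
ee_pos: [0.5072, 0.4035, 0.0438]
orientation: [[0.001, -0.975, -0.22], [0.001, -0.22, 0.975], [-1.0, -0.001, 0.001]]
wrist_force: [-5.7, -3.9, 19.4]
width: -0.0
```

Request:
{"name": "move_arm", "arguments": {"deltas": [[0,[-1,0,0],[0,0,0]],[0,[-3,0,0],[0,0,0]],[0,[-4,0,0],[0,0,0]],[0,[-4,0,0],[0,0,0]],[0,[0,3,-5],[0,0,0]],[0,[0,3,-5],[0,0,0]],[0,[0,3,-5],[0,0,0]],[0,[0,0,-5],[0,0,0]],[0,[0,0,0],[0,0,0]]]}}

```text
t: 17.02
ee_pos: [0.4635, 0.1859, 0.1603]
orientation: [[0.0, -0.976, -0.216], [-0.001, -0.216, 0.976], [-1.0, -0.0, -0.001]]
wrist_force: [0.8, 0.9, -0.5]
width: 0.002
```

```bash
python3 look.py 9; cat >> ov3.py <<'E'
E
python3 -c "
from ov3 import *
ov('9',(.552,.413),np.radians(12.6),.019,0)"
```

```text
17.125 [0.46360058 0.18845565 0.16024492] [ 1.04071505  0.93585941 -0.11936996] [-0.01951496 -0.00577872 -0.00955071] 0.000584546112797213
```

View pics/scene9ov.png

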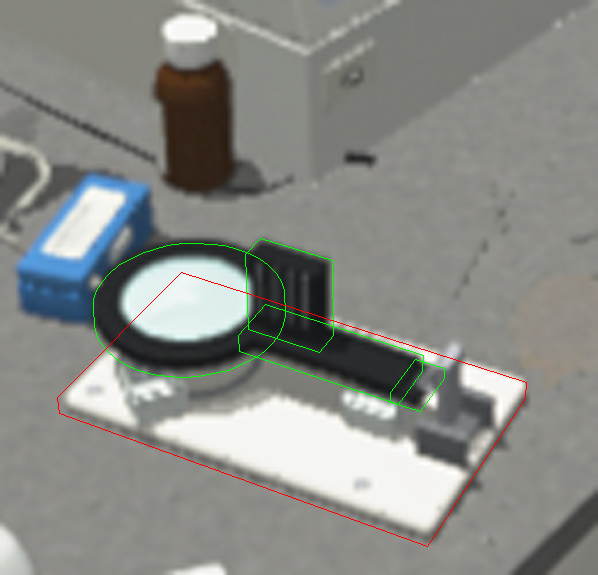

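View pics/top9ov.png

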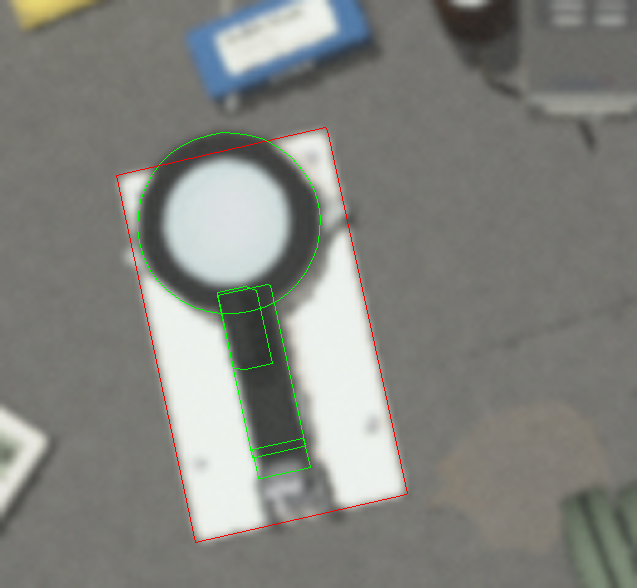

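View pics/scene9.png

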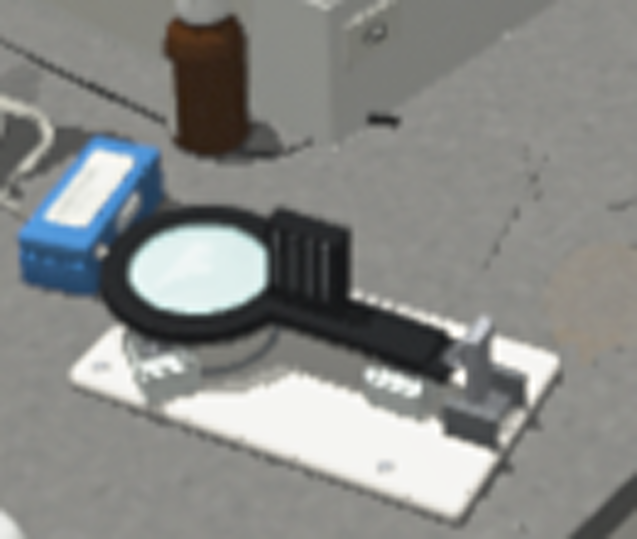

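Run:
```python
from h import *
a=cv2.imread('pics/scene0raw.png');
for tag in '3','5','6','7','8','9':
    b=cv2.imread(f'pics/scene{tag}raw.png')
    # catch upright tip patch; catch tip raw approx
    x,y,w,h=266,243,10,14
    T=cv2.resize(a[y:y+h,x:x+w],None,fx=8,fy=8,interpolation=cv2.INTER_CUBIC)
    B=cv2.resize(b[y-6:y+h+6,x-6:x+w+6],None,fx=8,fy=8,interpolation=cv2.INTER_CUBIC)
    r=cv2.matchTemplate(B,T,cv2.TM_CCOEFF_NORMED); _,m,_,l=cv2.minMaxLoc(r); print(tag,m,(l[0]/8-6,l[1]/8-6))
pb=(.552,.413,np.radians(12.6))
print('px per 6mm back',proj('scene',rt(pb,[(-.069,0,.055),(-.075,0,.055)])))
for i in('0','7','9'):
    im=cv2.imread(f'pics/scene{i}raw.png')[232:278,235:290]; cv2.imwrite(f'pics/z{i}.png',cv2.resize(im,None,fx=10,fy=10,interpolation=cv2.INTER_CUBIC))
cv2.imwrite('pics/z.png',cv2.hconcat([cv2.resize(cv2.imread(f'pics/z{i}.png'),(400,340)) for i in '79']))
```

```text
3 0.8302370309829712 (0.25, 0.125)
5 0.7712821960449219 (1.75, 1.0)
6 0.7650576233863831 (1.375, 0.875)
7 0.849456250667572 (0.625, -0.25)
8 0.5668542385101318 (4.0, -6.0)
9 0.9993517398834229 (0.0, 0.0)
px per 6mm back [[261.18474821 247.3512043 ]
 [263.76901946 248.18186844]]
```

View pics/z.png

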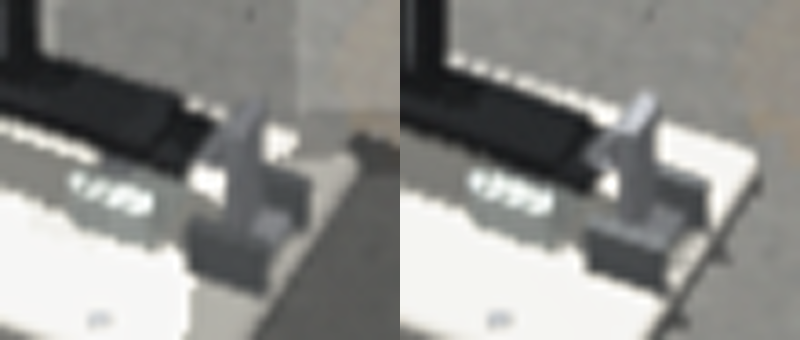

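```bash
cat > fit9.py <<'E'
from h import *
from scipy.spatial.transform import Rotation as R
def rend(n,p,roi):
    x,y,w,h=roi; m=np.zeros((h*S,w*S),np.uint8); M=R.from_euler('ZYX',[p[2],p[4],p[5]]).as_matrix()
    for P in car()[:2]+car()[3:]:
        q=(proj(n,np.array(P)@M.T+[p[0],p[1],p[3]])-[x-.5,y-.5])*S-.5
        cv2.fillConvexPoly(m,cv2.convexHull(np.round(q*16).astype(np.int32)),255,shift=4)
    return cv2.resize(m,(w,h),interpolation=cv2.INTER_AREA)/255.
rois={'scene':(187,218,72,42),'top':(175,164,42,66)}
def mk(n,tag,W):
    g=cv2.imread(f'pics/{n}{tag}raw.png').mean(2); x,y,w,h=rois[n]; g=g[y:y+h,x:x+w]
    return np.clip((110-g)/(60),0,1)
def hole(n,p,roi):
    x,y,w,h=roi; m=np.zeros((h*S,w*S),np.uint8); M=R.from_euler('ZYX',[p[2],p[4],p[5]]).as_matrix()
    t=np.linspace(0,2*np.pi,40); P=np.c_[.055+p[6]*np.cos(t),p[6]*np.sin(t),0*t+.025]
    q=(proj(n,P@M.T+[p[0],p[1],p[3]])-[x-.5,y-.5])*S-.5
    cv2.fillConvexPoly(m,cv2.convexHull(np.round(q*16).astype(np.int32)),255,shift=4)
    g=box(-.02,.018,-.007,.007,.026,.07); q=(proj(n,np.array(g)@M.T+[p[0],p[1],p[3]])-[x-.5,y-.5])*S-.5
    cv2.fillConvexPoly(m,cv2.convexHull(np.round(q*16).astype(np.int32)),0,shift=4)
    return cv2.resize(m,(w,h),interpolation=cv2.INTER_AREA)/255.
for tag in ('9',):
    ms={n:mk(n,tag,0) for n in rois}
    f=lambda p:sum(((np.clip(rend(n,p,rois[n])-hole(n,p,rois[n]),0,1)-ms[n])**2).sum() for n in rois)
    x0=np.array([.552,.413,.22,.019,0,0,.034])
    for k in range(4):
        r=minimize(f,x0,method='Nelder-Mead',options=dict(initial_simplex=np.array([x0]+[x0+d for d in np.diag([.004,.004,.03,.004,.03,.03,.003])]),maxiter=600)); x0=r.x
    print(tag,np.round(r.x,4),r.fun)
E
python3 fit9.py
```

```text
9 [ 0.5532  0.4132  0.2173  0.0203 -0.0165  0.0097  0.0345] 236.91060190525008
```

The catch picture matches the closed one exactly: shift 0, correlation 0.999. The pose fit gives z ≈ 20 mm and a tilt of about 0.017 rad, close to the noise of the fit. To be sure the lens feet are home, I'll press lightly on top of the grip, which should be at 0.089 m when seated.

Request:
{"name": "move_arm", "arguments": {"deltas": [[0,[0,-2.8,4],[0,0,0]],[0,[0,-2.8,4],[0,0,0]],[0,[0,-2.8,4],[0,0,0]],[0,[0,-2.8,4],[0,0,0]],[0,[0,-2.8,4],[0,0,0]],[0,[0,0,0],[0,0,0]]]}}

```text
t: 17.88
ee_pos: [0.5556, 0.419, 0.1585]
orientation: [[-0.0, -0.974, -0.224], [0.001, -0.224, 0.974], [-1.0, 0.0, 0.001]]
wrist_force: [-0.5, -0.4, 0.6]
width: -0.001
```

Request:
{"name": "move_arm", "arguments": {"deltas": [[0,[3,0,0],[0,0,0]],[0,[3,0,0],[0,0,0]],[0,[0.5,0,0],[0,0,0]],[0,[0,0,0],[0,0,0]]]}}

```text
t: 18.38
ee_pos: [0.5557, 0.4146, 0.0956]
orientation: [[0.0, -0.975, -0.22], [-0.0, -0.22, 0.975], [-1.0, -0.0, -0.0]]
wrist_force: [0.4, -0.4, 0.8]
width: -0.002
```

Request:
{"name": "move_arm", "arguments": {"deltas": [[0,[0.2,-0.1,0],[0,0,0]],[0,[0.2,-0.1,0],[0,0,0]],[0,[0.1,0,0],[0,0,0]],[0,[0,0,0],[0,0,0]]]}}

```text
t: 18.88
ee_pos: [0.5579, 0.4147, 0.0903]
orientation: [[0.0, -0.976, -0.22], [-0.0, -0.22, 0.976], [-1.0, -0.0, -0.0]]
wrist_force: [-0.6, -0.2, 0.6]
width: 0.003
```

Request:
{"name": "move_arm", "arguments": {"deltas": [[0,[0.1,0,0],[0,0,0]],[0,[0.1,0,0],[0,0,0]],[0,[0,0,0],[0,0,0]]]}}

```text
t: 19.25
ee_pos: [0.558, 0.415, 0.0896]
orientation: [[0.001, -0.976, -0.22], [0.001, -0.22, 0.976], [-1.0, -0.001, 0.001]]
wrist_force: [-1.9, -1.0, 5.3]
width: -0.002
```

Request:
{"name": "move_arm", "arguments": {"deltas": [[0,[0.1,0,0],[0,0,0]],[0,[0.1,0,0],[0,0,0]],[0,[0.1,0,0],[0,0,0]],[0,[0,0,0],[0,0,0]]]}}

```text
t: 19.75
ee_pos: [0.5581, 0.4154, 0.0892]
orientation: [[0.002, -0.975, -0.22], [0.002, -0.22, 0.975], [-1.0, -0.003, 0.002]]
wrist_force: [-4.2, -1.4, 15.1]
width: 0.001
```

Request:
{"name": "move_arm", "arguments": {"deltas": [[0,[-1,0,0],[0,0,0]],[0,[-3,0,0],[0,0,0]],[0,[-4,0,0],[0,0,0]],[0,[-1,3,-5],[0,0,0]],[0,[0,3,-5],[0,0,0]],[0,[0,3,-5],[0,0,0]],[0,[0,3,-5],[0,0,0]],[0,[0,0,0],[0,0,0]],[0,[0,0,0],[0,0,0]]]}}

```text
t: 20.88
ee_pos: [0.4854, 0.1936, 0.1756]
orientation: [[0.001, -0.976, -0.219], [0.001, -0.219, 0.976], [-1.0, -0.001, 0.001]]
wrist_force: [-0.7, -0.4, -0.5]
width: -0.004
```

```bash
python3 look.py A; sed -i "s/('9',)/('9','A')/" fit9.py; python3 fit9.py
python3 - <<'E'
import cv2,numpy as np
a=cv2.imread('pics/scene0raw.png');b=cv2.imread('pics/sceneAraw.png');c=cv2.imread('pics/scene9raw.png')
print('catch diff',np.abs(a[243:257,266:276].astype(int)-b[243:257,266:276]).mean(),'carrier diff 9-A',cv2.phaseCorrelate(np.float32(c[215:265,185:265].mean(2)),np.float32(b[215:265,185:265].mean(2))))
E
```

```text
20.975 [0.4855073  0.19437362 0.17531288] [-1.0349385  -0.44075577  0.1811339 ] [-0.02311694 -0.02360209  0.04895793] 0.001315607446743533
9 [ 0.5532  0.4132  0.2173  0.0203 -0.0165  0.0097  0.0345] 236.91060190525008
A [ 0.5526  0.4129  0.2319  0.0192 -0.0268  0.0178  0.0345] 236.12862467427058
catch diff 2.369047619047619 carrier diff 9-A ((0.12205974423383736, 0.17846316990214106), 0.9969920804500579)
```

View pics/sceneA.png

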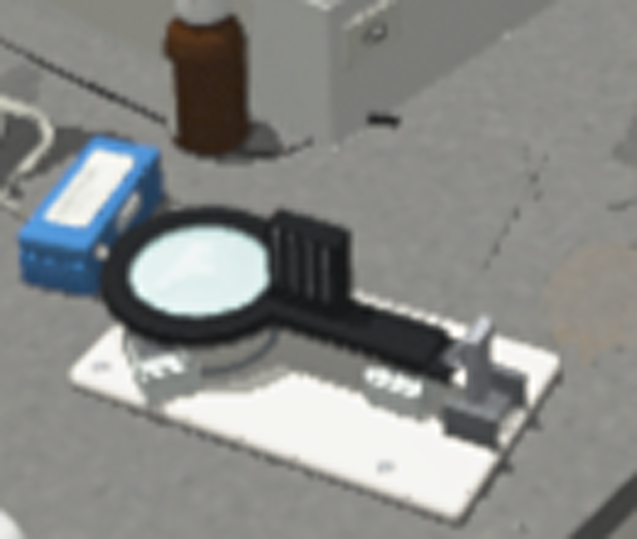

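The tilt from the pictures is uncertain, around 0.02 rad. I'll probe both lens-end feet directly by pressing lightly on the ring above each one; the ring top should be at 0.045 m when seated.

Request:
{"name": "move_arm", "arguments": {"deltas": [[0,[0,-2.8,3.98],[0,0,0]],[0,[0,-2.8,3.98],[0,0,0]],[0,[0,-2.8,3.98],[0,0,0]],[0,[0,-2.8,3.98],[0,0,0]],[0,[0,-2.8,3.98],[0,0,0]],[0,[0,-2.8,3.98],[0,0,0]],[0,[0,0,0],[0,0,0]],[0,[0,0,0],[0,0,0]]]}}

```text
t: 21.98
ee_pos: [0.5955, 0.4636, 0.1741]
orientation: [[-0.001, -0.975, -0.221], [-0.002, -0.221, 0.975], [-1.0, 0.002, -0.001]]
wrist_force: [-0.0, -0.1, 0.3]
width: 0.002
```

Request:
{"name": "move_arm", "arguments": {"deltas": [[0,[3,0,0],[0,0,0]],[0,[4,0,0],[0,0,0]],[0,[4,0,0],[0,0,0]],[0,[1,0,0],[0,0,0]],[0,[0.3,0,0],[0,0,0]],[0,[0.2,0,0],[0,0,0]],[0,[0,0,0],[0,0,0]]]}}

```text
t: 22.85
ee_pos: [0.5968, 0.4636, 0.0519]
orientation: [[0.002, -0.976, -0.22], [0.001, -0.22, 0.976], [-1.0, -0.002, 0.001]]
wrist_force: [0.0, 0.3, -0.2]
width: 0.0
```

Request:
{"name": "move_arm", "arguments": {"deltas": [[0,[0.2,0,0],[0,0,0]],[0,[0.2,0,0],[0,0,0]],[0,[0.1,0,0],[0,0,0]],[0,[0,0,0],[0,0,0]]]}}

```text
t: 23.35
ee_pos: [0.5961, 0.4632, 0.0451]
orientation: [[-0.0, -0.975, -0.22], [-0.0, -0.22, 0.975], [-1.0, 0.0, -0.0]]
wrist_force: [0.6, -0.5, 0.3]
width: 0.005
```

Request:
{"name": "move_arm", "arguments": {"deltas": [[0,[0.1,0,0],[0,0,0]],[0,[0.1,0,0],[0,0,0]],[0,[0,0,0],[0,0,0]]]}}

```text
t: 23.72
ee_pos: [0.5962, 0.4633, 0.0445]
orientation: [[0.001, -0.975, -0.22], [0.0, -0.22, 0.975], [-1.0, -0.001, 0.0]]
wrist_force: [-2.7, -0.8, 4.9]
width: 0.003
```

The left side makes contact at 0.0446, the same as the tail, so it is seated. Now the right side.

Request:
{"name": "move_arm", "arguments": {"deltas": [[0,[-2,0,0],[0,0,0]],[0,[-4,0,0],[0,0,0]],[0,[0,0,-4],[0,0,0]],[0,[0,0,-4],[0,0,0]],[0,[3,0,0],[0,0,0]],[0,[2,0,0],[0,0,0]],[0,[0.5,0,0],[0,0,0]],[0,[0.3,0,0],[0,0,0]],[0,[0,0,0],[0,0,0]]]}}

```text
t: 24.85
ee_pos: [0.6142, 0.3856, 0.0463]
orientation: [[0.002, -0.975, -0.22], [0.001, -0.22, 0.975], [-1.0, -0.002, 0.001]]
wrist_force: [-0.5, -0.4, 0.3]
width: 0.0
```

Request:
{"name": "move_arm", "arguments": {"deltas": [[0,[0.1,0,0],[0,0,0]],[0,[0.1,0,0],[0,0,0]],[0,[0,0,0],[0,0,0]]]}}

```text
t: 25.22
ee_pos: [0.6141, 0.3852, 0.0444]
orientation: [[0.001, -0.976, -0.22], [0.0, -0.22, 0.976], [-1.0, -0.001, 0.0]]
wrist_force: [-0.7, -1.1, 5.7]
width: 0.0
```

All three contact heights agree: tail 0.0446, left 0.0445, right 0.0444. The carrier is level and seated, so I'll withdraw.

Request:
{"name": "move_arm", "arguments": {"deltas": [[0,[-1,0,0],[0,0,0]],[0,[-4,0,0],[0,0,0]],[0,[-5,0,0],[0,0,0]],[0,[-2,0,0],[0,0,0]],[0,[0,4,-4],[0,0,0]],[0,[0,4,-4],[0,0,0]],[0,[0,4,-4],[0,0,0]],[0,[0,2,-3],[0,0,0]],[0,[0,0,0],[0,0,0]],[0,[0,0,0],[0,0,0]]]}}

```text
t: 26.48
ee_pos: [0.5108, 0.2086, 0.1638]
orientation: [[0.001, -0.976, -0.22], [0.001, -0.22, 0.976], [-1.0, -0.002, 0.001]]
wrist_force: [-0.2, 0.5, 0.3]
width: -0.001
```

```bash
python3 look.py B
python3 - <<'E'
import cv2,numpy as np
a=cv2.imread('pics/scene0raw.png');b=cv2.imread('pics/sceneBraw.png')
T=cv2.resize(a[243:257,266:276],None,fx=8,fy=8,interpolation=cv2.INTER_CUBIC);B=cv2.resize(b[237:263,260:282],None,fx=8,fy=8,interpolation=cv2.INTER_CUBIC)
_,m,_,l=cv2.minMaxLoc(cv2.matchTemplate(B,T,cv2.TM_CCOEFF_NORMED)); print(m,l[0]/8-6,l[1]/8-6)
E
```

```text
26.575 [0.51084501 0.20902901 0.16335063] [0.5368     0.24786234 0.69912233] [ 0.00986508 -0.01943522 -0.03144009] -0.0006765341462310248
0.999276876449585 0.0 0.0
```

View pics/sceneB.png

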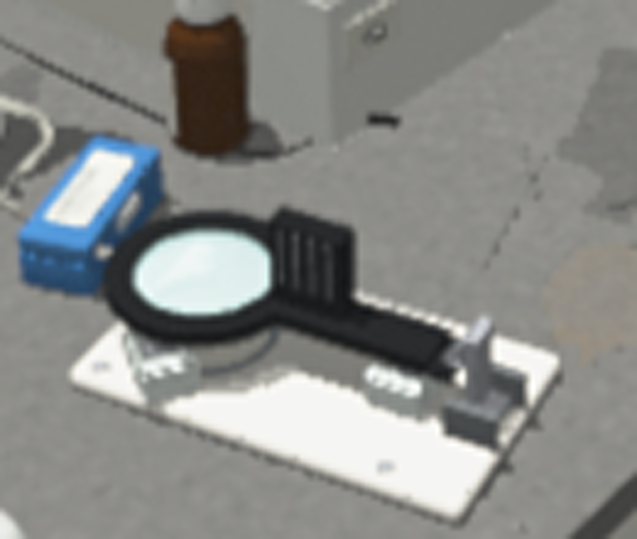

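The ring and grip moved by about 1 px between A and B, so I'll quantify that.

```bash
python3 - <<'E'
import re
s=open('fit9.py').read(); i=s.index("for tag in")
s=s[:i]+'''
for tag in ('9','A','B'):
    ms={n:mk(n,tag,0) for n in rois}
    F=lambda p:sum(((np.clip(rend(n,p,rois[n])-hole(n,p,rois[n]),0,1)-ms[n])**2).sum() for n in rois)
    f4=lambda q:F([q[0],q[1],q[2],q[3],0,0,.0345])
    x0=np.array([.552,.413,.22,.019])
    for k in range(4):
        r=minimize(f4,x0,method='Nelder-Mead',options=dict(initial_simplex=np.array([x0]+[x0+d for d in np.diag([.004,.004,.03,.004])]),maxiter=400)); x0=r.x
    print(tag,'level',np.round(r.x,4),r.fun)
    x0=np.r_[x0,0,0]
    for k in range(5):
        r=minimize(lambda q:F([*q,.0345]),x0,method='Nelder-Mead',options=dict(initial_simplex=np.array([x0]+[x0+d for d in np.diag([.003,.003,.02,.003,.02,.02])]),maxiter=600)); x0=r.x
    print(tag,'free',np.round(r.x,4),r.fun)
'''
open('fit10.py','w').write(s)
E
python3 fit10.py
python3 - <<'E'
import cv2
v=[]
for t in '9AB':
    im=cv2.imread(f'pics/top{t}raw.png')[158:245,172:236]; v.append(cv2.resize(im,None,fx=4,fy=4,interpolation=cv2.INTER_CUBIC))
cv2.imwrite('pics/t3.png',cv2.hconcat(v))
v=[]
for t in '9AB':
    im=cv2.imread(f'pics/scene{t}raw.png')[215:270,185:285]; v.append(cv2.resize(im,None,fx=3.5,fy=3.5,interpolation=cv2.INTER_CUBIC))
cv2.imwrite('pics/s3.png',cv2.vconcat(v))
E
```

```text
9 level [0.5527 0.413  0.2138 0.021 ] 243.65372378145156
9 free [ 0.5532  0.4131  0.2171  0.0203 -0.0166  0.0082] 236.9243632790807
A level [0.5522 0.4131 0.2161 0.0204] 238.39196697851253
A free [ 0.5523  0.4132  0.2186  0.0201 -0.0068  0.0072] 235.78384189841515
B level [0.5513 0.4117 0.2206 0.0197] 269.5371510957324
B free [ 0.5515  0.4125  0.2272  0.019  -0.0036  0.0483] 247.7443534537998
```

View pics/t3.png

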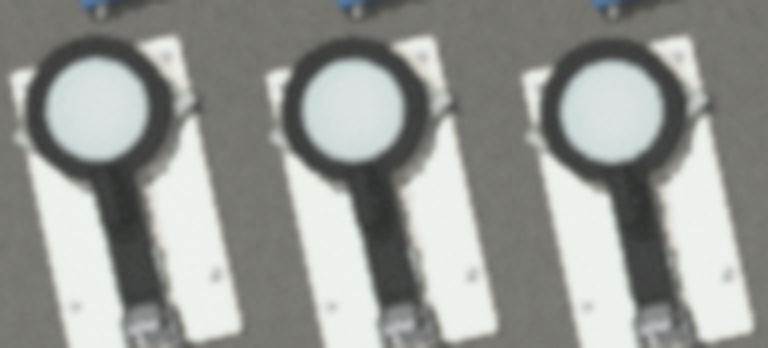

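View pics/s3.png

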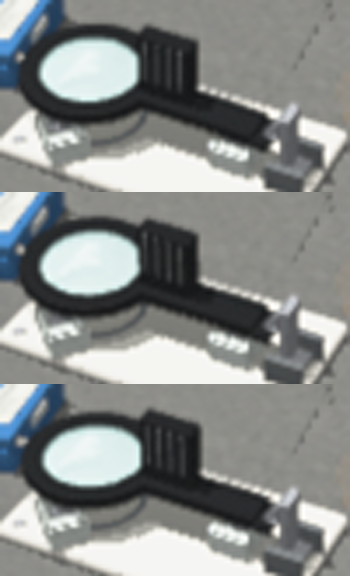

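B shows a roll of about 0.04 rad, with the left side up, so the one-sided press on the right rocked the carrier in its grooves. I'll even it out by pressing both sides of the ring together with the fingers open, directly above the two lens-end feet.

Request:
{"name": "move_arm", "arguments": {"deltas": [[7.2,[0,-2.81,3.8],[0,0,0]],[7.2,[0,-2.81,3.8],[0,0,0]],[7.2,[0,-2.81,3.8],[0,0,0]],[7.2,[0,-2.81,3.8],[0,0,0]],[7.2,[0,-2.81,3.8],[0,0,0]],[7.2,[0,0,0],[0,0,0]],[7.2,[3,0,0],[0,0,0]],[7.2,[3,0,0],[0,0,0]],[7.2,[3,0,0],[0,0,0]],[7.2,[0,0,0],[0,0,0]]]}}

```text
t: 27.82
ee_pos: [0.6035, 0.4229, 0.0701]
orientation: [[-0.006, -0.975, -0.22], [-0.004, -0.22, 0.975], [-1.0, 0.006, -0.003]]
wrist_force: [0.2, -0.7, 0.1]
width: 0.838
```

```bash
python3 look.py C
```

```text
27.925 [0.6056527  0.42436252 0.07397067] [0.4561964  0.55833271 0.26252236] [ 0.0273513  -0.00438149 -0.04668562] 0.8456716600270734
```

View pics/sceneC.png

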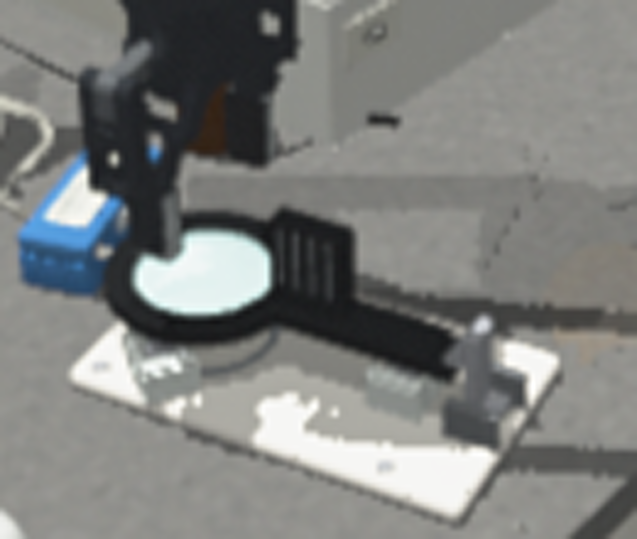

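Request:
{"name": "move_arm", "arguments": {"deltas": [[7.2,[1.5,0,0],[0,0,0]],[7.2,[1.0,0,0],[0,0,0]],[7.2,[0.5,0,0],[0,0,0]],[7.2,[0.3,0,0],[0,0,0]],[7.2,[0,0,0],[0,0,0]]]}}

```text
t: 28.55
ee_pos: [0.6054, 0.4243, 0.0401]
orientation: [[-0.0, -0.975, -0.22], [-0.0, -0.22, 0.975], [-1.0, 0.0, -0.0]]
wrist_force: [0.0, 0.1, 0.4]
width: 0.841
```

Request:
{"name": "move_arm", "arguments": {"deltas": [[7.2,[0.2,0,0],[0,0,0]],[7.2,[0.2,0,0],[0,0,0]],[7.2,[0,0,0],[0,0,0]]]}}

```text
t: 28.92
ee_pos: [0.6055, 0.4243, 0.0363]
orientation: [[0.0, -0.975, -0.22], [-0.0, -0.22, 0.975], [-1.0, -0.0, -0.0]]
wrist_force: [0.9, -0.4, 0.1]
width: 0.839
```

Request:
{"name": "move_arm", "arguments": {"deltas": [[7.2,[0.2,0,0],[0,0,0]],[7.2,[0.1,0,0],[0,0,0]],[7.2,[0,0,0],[0,0,0]]]}}

```text
t: 29.3
ee_pos: [0.6056, 0.4243, 0.036]
orientation: [[0.001, -0.975, -0.22], [0.001, -0.22, 0.975], [-1.0, -0.001, 0.0]]
wrist_force: [-3.7, -2.1, 11.6]
width: 0.843
```

Request:
{"name": "move_arm", "arguments": {"deltas": [[7.2,[0.1,0,0],[0,0,0]],[7.2,[0.1,0,0],[0,0,0]],[7.2,[0,0,0],[0,0,0]]]}}

```text
t: 29.68
ee_pos: [0.6057, 0.4244, 0.0358]
orientation: [[0.002, -0.975, -0.22], [0.001, -0.22, 0.975], [-1.0, -0.002, 0.001]]
wrist_force: [-4.6, -2.9, 18.6]
width: 0.843
```

Run:
```python
from plant import manip
o=manip.get_obs();print(o['t'],o['wrist_force'],o['moment'])
```

```text
29.675 [-4.57840026 -2.86807982 18.59756856] [-0.6606925   0.93273252 -0.01284969]
```

Request:
{"name": "move_arm", "arguments": {"deltas": [[7.2,[0.1,0,0],[0,0,0]],[7.2,[0,0,0],[0,0,0]],[7.2,[-0.3,0,0],[0,0,0]],[7.2,[-0.5,0,0],[0,0,0]],[7.2,[-2,0,0],[0,0,0]],[7.2,[-4,0,0],[0,0,0]],[7.2,[-4,0,0],[0,0,0]],[7.2,[-2,0,0],[0,0,0]]]}}

```text
t: 30.68
ee_pos: [0.6065, 0.425, 0.1624]
orientation: [[0.004, -0.975, -0.22], [0.003, -0.22, 0.975], [-1.0, -0.005, 0.002]]
wrist_force: [0.4, 0.2, -0.6]
width: 0.84
```

Request:
{"name": "move_arm", "arguments": {"deltas": [[7.2,[0,3.5,-4.5],[0,0,0]],[7.2,[0,3.5,-4.5],[0,0,0]],[7.2,[0,3.5,-4.5],[0,0,0]],[7.2,[0,3.5,-4.5],[0,0,0]],[7.2,[0,0,0],[0,0,0]],[7.2,[0,0,0],[0,0,0]]]}}

```text
t: 31.42
ee_pos: [0.5095, 0.2184, 0.1594]
orientation: [[0.003, -0.976, -0.22], [0.001, -0.219, 0.976], [-1.0, -0.003, 0.001]]
wrist_force: [0.6, -0.2, -0.0]
width: 0.842
```

```bash
python3 look.py D; sed -i "s/('9','A','B')/('D',)/" fit10.py; python3 fit10.py;  python3 - <<'E'
import cv2
v=[]
for t in 'ABD':
    im=cv2.imread(f'pics/scene{t}raw.png')[215:262,185:285]; v.append(cv2.resize(im,None,fx=4,fy=4,interpolation=cv2.INTER_CUBIC))
cv2.imwrite('pics/s4.png',cv2.vconcat(v))
E
```

```text
31.525 [0.50953487 0.21905942 0.15877007] [-0.3254431   0.00288735 -0.31591832] [-0.05674163 -0.00030449  0.00703586] 0.842250122012226
D level [0.5513 0.4114 0.2223 0.0193] 266.6023557178862
D free [ 0.5516  0.4125  0.2271  0.0188 -0.0055  0.046 ] 247.09387949079414
```

View pics/s4.png

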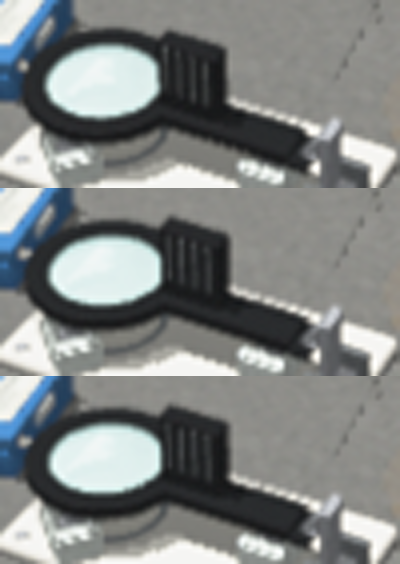

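D equals B: 18 N over both lens feet at once moved nothing, with both fingertips in contact. The roll in the fit may therefore be camera bias. One more probe on the left will settle it: contact at about 0.0445 means seated, about 0.0475 means raised.

Request:
{"name": "move_arm", "arguments": {"deltas": [[0,[0,-2.77,4.39],[0,0,0]],[0,[0,-2.77,4.39],[0,0,0]],[0,[0,-2.77,4.39],[0,0,0]],[0,[0,-2.77,4.39],[0,0,0]],[0,[0,-2.77,4.39],[0,0,0]],[0,[4,0,0],[0,0,0]],[0,[4,0,0],[0,0,0]],[0,[2,0,0],[0,0,0]],[0,[0.6,0,0],[0,0,0]],[0,[0,0,0],[0,0,0]]]}}

```text
t: 32.78
ee_pos: [0.5959, 0.463, 0.0532]
orientation: [[0.001, -0.975, -0.22], [0.001, -0.22, 0.975], [-1.0, -0.002, 0.001]]
wrist_force: [-0.2, 0.5, 0.1]
width: 0.001
```

Request:
{"name": "move_arm", "arguments": {"deltas": [[0,[0.3,0,0],[0,0,0]],[0,[0.1,0,0],[0,0,0]],[0,[0,0,0],[0,0,0]]]}}

```text
t: 33.15
ee_pos: [0.5954, 0.4625, 0.0488]
orientation: [[0.001, -0.976, -0.22], [0.0, -0.22, 0.976], [-1.0, -0.001, 0.0]]
wrist_force: [-0.0, -0.7, -0.2]
width: 0.002
```

Request:
{"name": "move_arm", "arguments": {"deltas": [[0,[0.2,0,0],[0,0,0]],[0,[0,0,0],[0,0,0]]]}}

```text
t: 33.4
ee_pos: [0.5952, 0.4623, 0.0461]
orientation: [[-0.0, -0.976, -0.22], [-0.0, -0.22, 0.976], [-1.0, 0.0, -0.0]]
wrist_force: [-0.1, -0.1, -0.4]
width: 0.001
```

Request:
{"name": "move_arm", "arguments": {"deltas": [[0,[0.1,0,0],[0,0,0]],[0,[0,0,0],[0,0,0]]]}}

```text
t: 33.65
ee_pos: [0.5952, 0.4624, 0.0451]
orientation: [[-0.0, -0.976, -0.22], [-0.0, -0.22, 0.976], [-1.0, 0.0, -0.0]]
wrist_force: [0.4, -0.4, 0.5]
width: 0.001
```

Request:
{"name": "move_arm", "arguments": {"deltas": [[0,[0.1,0,0],[0,0,0]],[0,[0.05,0,0],[0,0,0]],[0,[0,0,0],[0,0,0]]]}}

```text
t: 34.02
ee_pos: [0.5954, 0.4626, 0.0445]
orientation: [[0.001, -0.976, -0.22], [0.0, -0.22, 0.976], [-1.0, -0.001, 0.0]]
wrist_force: [-1.8, -2.1, 4.3]
width: 0.005
```

Contact came at 0.0448, with no force at 0.0461, so the left side is down and the carrier is level. I'll withdraw and check that nothing moved.

Request:
{"name": "move_arm", "arguments": {"deltas": [[0,[-0.3,0,0],[0,0,0]],[0,[-2,0,0],[0,0,0]],[0,[-5,0,0],[0,0,0]],[0,[-5,0,0],[0,0,0]],[0,[0,3,-5],[0,0,0]],[0,[0,3,-5],[0,0,0]],[0,[0,3,-5],[0,0,0]],[0,[0,3,-5],[0,0,0]],[0,[0,0,0],[0,0,0]],[0,[0,0,0],[0,0,0]]]}}

```text
t: 35.28
ee_pos: [0.5231, 0.2415, 0.1681]
orientation: [[0.003, -0.976, -0.219], [0.002, -0.219, 0.976], [-1.0, -0.003, 0.001]]
wrist_force: [-0.9, -0.3, 0.9]
width: 0.004
```

```bash
python3 look.py E; sed -i "s/('D',)/('E',)/" fit10.py; python3 fit10.py;  python3 - <<'E'
import cv2,numpy as np
L=lambda t:cv2.imread(f'pics/scene{t}raw.png').astype(np.float32)
for a,b in('AB','BD','DE','AE'):
    print(a,b,np.abs(L(a)-L(b))[218:258,187:258].mean())
print('catch',np.abs(L('0')-L('E'))[243:257,266:276].mean())
E
```

```text
35.375 [0.52309938 0.24221994 0.16738644] [-0.28139598 -0.24767153 -0.24960707] [ 0.04705633 -0.00187806  0.01013821] 0.0014480697841417168
E level [0.5511 0.4115 0.2243 0.0194] 270.57327192532784
E free [ 0.5515  0.4123  0.227   0.019  -0.002   0.0412] 251.77671162800632
A B 6.6799297
B D 0.9211268
D E 0.58215964
A E 6.605751
catch 3.55
```

View pics/sceneE.png

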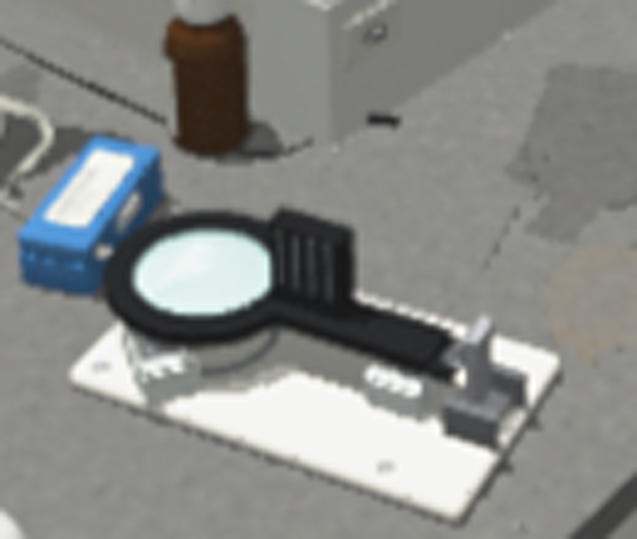

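View pics/topE.png

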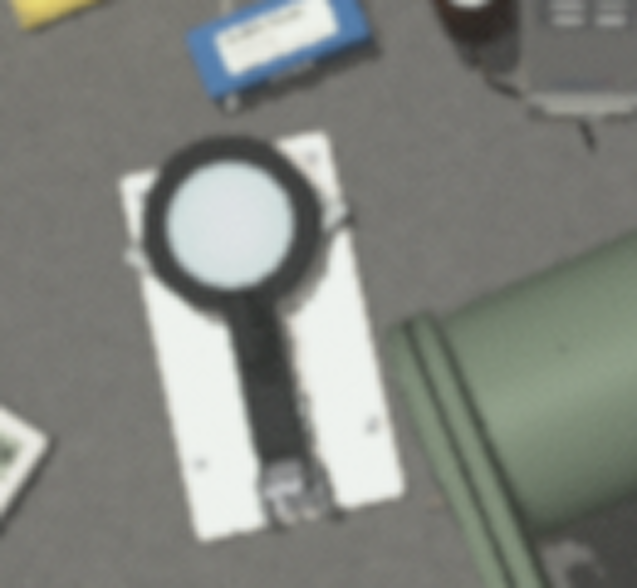

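Pressing both feet together (B→D) and then the left alone (D→E) moved nothing. The fitted height is 0.019 m and the catch picture is unchanged, so I'm handing in.

Run:
```python
from plant import manip
print(manip.job_done())
```

```text
the job is handed in; nothing more can be done
None
```

The lens carrier is back on the viewer base, and I handed the job in at about 35.4 s with the hand well clear. No verdict was reported.

**What I did:** I lifted the carrier by its grip, set the three feet in the V-grooves with the tail against the catch, and released it. I then pressed the tail down with about 19 N. After the first presses the right lens-end foot was still slightly high. A press on the ring above it settled it, and later presses on both sides together and on the left alone moved nothing more.

**Last checks:**
- **Catch:** it looks fully closed over the lip. The last template match, before the final two probes, showed no shift from the picture taken at the start.
- **Level:** contact heights above the three feet agreed: tail 44.6 mm, left 44.5 mm and right 44.4 mm, against 45 mm nominal. The grip top, pressed before the right foot settled, read 89.2 to 89.6 mm against 89 mm nominal.
- **Height:** the final camera fit put the carrier's origin 19.0 mm up, the exact seated value.
- **Bystanders:** I never touched the bottles, slide box or timer. The stain bottle and slide box look unmoved in the pictures; I did not measure the oil bottle or timer.

**What disagreed:** the same camera fit gave a roll of about 0.04 rad, above the 0.03 rad limit. I put this down to the fit and the calibration error, because the contact heights show the carrier level and it no longer rocks.

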